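# Pack up the laundry caddy: pegs in, jar cap screwed down, lid closed

## Task

Pack up the laundry caddy. Put every loose clothes peg into its peg bay. The cap of its jar has only been left resting on the threads: without taking it off the jar, turn it backwards (anticlockwise from above) until the thread drops into place, then screw it down clockwise until it is fully home and stays down when let go. Last, lower the lid closed over it all; do not shift or tip the vase or the scrub pad holder.

Things in the scene. Friction and masses are not known exactly. Their poses are not given: they have to be found in the camera images.
- peg1: white plastic spring-clip clothes peg lying on its side on the counter, 72 mm along its x, 19 mm wide (y), 10 mm tall (z), 14 g; origin at the centre of its underside. Five to seven pegs are there (None if absent).
- peg2: white plastic spring-clip clothes peg lying on its side on the counter, 72 mm along its x, 19 mm wide (y), 10 mm tall (z), 14 g; origin at the centre of its underside. Five to seven pegs are there (None if absent).
- peg3: white plastic spring-clip clothes peg lying on its side on the counter, 72 mm along its x, 19 mm wide (y), 10 mm tall (z), 14 g; origin at the centre of its underside. Five to seven pegs are there (None if absent).
- peg4: white plastic spring-clip clothes peg lying on its side on the counter, 72 mm along its x, 19 mm wide (y), 10 mm tall (z), 14 g; origin at the centre of its underside. Five to seven pegs are there (None if absent).
- peg5: white plastic spring-clip clothes peg lying on its side on the counter, 72 mm along its x, 19 mm wide (y), 10 mm tall (z), 14 g; origin at the centre of its underside. Five to seven pegs are there (None if absent).
- peg6: white plastic spring-clip clothes peg lying on its side on the counter, 72 mm along its x, 19 mm wide (y), 10 mm tall (z), 14 g; origin at the centre of its underside. Five to seven pegs are there (None if absent).
- peg7: white plastic spring-clip clothes peg lying on its side on the counter, 72 mm along its x, 19 mm wide (y), 10 mm tall (z), 14 g; origin at the centre of its underside. Five to seven pegs are there (None if absent).
- peg_bay (a point): centre of the floor of the caddy's open peg bay, axes as the caddy's. The bay is 162 mm long (x), 90 mm wide (y) and 50 mm deep to the caddy's rim; on its -y side a partition, 18 mm lower than the rim, parts it from the jar's bay. A peg must lie wholly below the rim.
- cap: round ribbed aluminium screw cap, 61 mm across and 16 mm tall, 45 g, resting level but not engaged on the jar's neck; origin at the centre of its open lower edge, z out of its closed top. Inside, at the lower edge, are four small lugs a quarter turn apart.
- cap_mark (a point): point on the rim of the cap's top, 28 mm from its axis along its x; it shows how far the cap is turned. At the start the cap stands 0.45 to 1.15 rad clockwise of where it can first drop.
- jar_rim (a point): centre of the rim of the glass jar's neck, z up, x as the caddy's x. The jar is fixed in the caddy and cannot turn. The neck is 43 mm across, 52 mm over its four short outside threads, and rises 28 mm above the flat deck of its bay; the cap has 2 mm of sideways play on it.
- thread_top (a point): on the jar's axis, 3.5 mm below the rim, level with the tops of the four threads, where the cap's lower edge rides at the start. Turned backwards, anticlockwise from above, by 0.45 to 1.15 rad, its lugs come to the gaps between the threads (0.2 rad of play, hidden under the cap) and it can sink 6 mm. That first gap is the one to use.
- seal_top (a point): on the jar's axis, 3.5 mm above the rim: top of the sprung rubber seal in the jar's mouth. The cap sunk between the threads rests on it, its lower edge 9.5 mm below the rim. From there clockwise about 1.1 rad to a stop draws it down against the seal (about 5 N; pressing down lightly helps) until its lower edge is 12.7 mm below the rim, where the threads hold it.
- caddy: fixed white plastic box, 170 mm along its x, 236 mm along its y, rim 95 mm high, walls 4 mm; origin at the centre of its underside; +x is the hinge side. The peg bay is at its +y end, the jar's bay (134 mm wide, deck 36 mm below the rim) at its -y end.
- lid_hinge (a point): middle of the lid's hinge line, at the rim of the caddy's +x side; the hinge runs along the caddy's y
- lid_edge (a point): middle of the lid's free edge on its outer face (which is the upper face when closed), 174 mm from the hinge; the lid is a 5 mm plate as wide as the box with a small tab, 60 mm wide and 14 mm long, beyond this point
- lid (a joint): angle of the caddy lid in rad: 0 closed, 1.57 upright, up to 2.0 leaning back open. A stiff hinge (about 0.32 N m): the lid stays where it is left and can be pushed over and down from behind with shut fingers
- soap: bar of soap, 62 x 40 x 24 mm, lying among the pegs; origin at the centre of its underside; not part of the job
- scoop: small white measuring scoop, cup 44 mm across and 30 mm tall with a flat handle to 60 mm out along its x, standing among the pegs; origin at the centre of its underside; not part of the job
- vase: white ceramic vase, 100 mm across, 180 mm tall; origin at the centre of its foot
- pad_holder: stainless steel scrub pad holder with a pad in it, 75 x 115 mm, 60 mm tall; origin at the centre of its underside
There are look-alikes about, which are no part of the job. Of the things that look like the cap, the smaller one is meant. What is shaped like the peg2 but black is not meant.

How it is judged:
By the outcome, as a careful person would: the job done as asked, in the order asked, and still so for the second after the job is handed in, with the robot touching nothing.
Of peg1, peg2, peg3, peg4, peg5, peg6, peg7 only 5 to 7 are there at a start; the rules pass over those that are not, and their reading is None.
At some moment in a run one of peg1, peg2, peg3, peg4, peg5, peg6, peg7 may be knocked a few centimetres aside while the robot is not near it.
Once in a run the grip may slacken for a moment while it holds something.
It also fails if it takes over 208 s, if anything falls off the work surface, if the arm or the gripper's body presses on something with over 40 N, if the wrist force passes 120 N, or if a joint passes its speed limit or range.

## Robot

A 6-joint arm with a two-finger parallel gripper is mounted at the origin on the work surface. World frame = base frame: x ahead of the robot, y to its left, z up, the work surface at z = 0. Lengths are in m, angles in rad, forces in N, time in s.
With the tool pointing down it reaches from about 0.3 to 0.75 m from the base axis. Payload 8.5 kg.
Tool frame: the origin (TCP) lies on the centre line of the jaws, within the pads' length; the fingertips stand 25 mm ahead of it and the grasp point (between the pads) lies 6 mm ahead of it; z points along the fingers, y is the line along which they close (so a half turn about z gives the same grasp; the last joint's range is limited). The gripper opens to 88 mm and grips with 3 to 60 N. Pads are 18 mm wide; open, the fingers measure 123 mm over their backs; the gripper's body (75 mm by 187 mm) begins 45 mm behind the grasp point.
Start: joints at [-1.386, 0.381, 1.297, -0, 1.464, -0.215], TCP at [0.214, -0.507, 0.264] pointing down, gripper open.
Joint ranges: [-3.11, 3.11], [-0.89, 2.33], [0.22, 2.48], [-1.42, 4.56], [0.17, 2.85], [-2.88, 2.88]. Speed limits (rad/s): [2.39, 2.39, 3.14, 3.14, 3.14, 3.14].

## Interface

Orientations are given as [roll, pitch, yaw] about the fixed x, y, z axes, in that order (R = Rz(yaw) Ry(pitch) Rx(roll)).
In Python, from plant import * gives the robot as it stands.
- The arm moves only by the tool drive_tool, never from a script. Its argument "targets" is a list of rows, each a list of 2 entries, a list of its own where there are three numbers: the shift along the tool's x, y, z scaled (see below), then the turn about the tool's z scaled (see below). A call has exactly 5 rows; each row is the pose to reach, as a shift and turn from the pose commanded when the call began, along the tool's axes at that moment; what a row does not reach only later rows make up. The controller multiplies each number of a shift by 0.1 m and each number of a turn by 45 degrees. A row lasts 1/8 s, in which the tool goes at most 62.5 mm and 10.7 degrees, less where a joint would pass 70% of its speed; a pose out of reach is approached as far as the arm can. A call with a number of a shift or a turn outside -1 to 1 is refused whole. A call with a gripper value outside its range is refused whole. "hand" is the closure, from -1 (fully open) to 1 (shut), so that 0 is half open, set as the call begins (left out, the last holds). The fingers move at their own pace and stop on an object; "force" is the grip in N (left out, the last holds). Time passes only in rows, so rows that repeat a pose let the fingers close, or fill a call up. It gives the time, the measured TCP pose, the force, the opening and the grip force at its end, in the units of the state.
- state(): the state, without advancing time (a new reading comes with each control period).
- camera(name): name is "scene" or "top"; returns the picture (480x640x3 uint8, red, green, blue); there is no depth.
- calibration(name): a dict with "camera_matrix" (3x3 intrinsics, pixels), "k1" (the pictures are not rectified: a ray, as slopes to the right and down, at radius r is drawn at 1 + k1 r^2 times it, then the intrinsics apply), "R" (3x3) and "t" (3): a world point X has camera coordinates R X + t. Camera axes: x right, y down, z forward; pixel columns grow to the right and rows downward; lengths in m; the calibration is good to about 2 mm. A picture is of the moment at which its call begins. calibration takes no time and is no camera call.
- finish_job(): hands the job in; it is judged then, once.
Trained networks look in the newest picture that a camera, given by its name, has taken for a name from the list of things; names that differ only in an ending like _2 or _b are one class to them, and where a whole thing is asked for, a point or a joint stands for the part that bears it (a point fixed in the world has none). Each returns a list of dicts, best first, with "p" (0 to 1); they miss things now and then, are a little off and sometimes report something else, mostly with a low value. They report only what shows in the picture. A call takes as long as a camera call. They do not tell look-alikes from the thing itself.
- spot_in(query, camera): "pixel" ([column, row] in pixels, amid what is visible of it).
The state is a dict: "t": time; "joint_pos": joint angles; "joint_vel": joint speeds; "tau": joint torques, N m; "ee_pos": TCP position; "ee_rot": TCP orientation; "ft_force": force on the tool from outside, world axes, zero at the start; "torque": the same for the moment, N m; "finger_gap": opening from 0.0 (shut) to 1.0 (fully open); "finger_force": force on a finger pad.
Only numpy, scipy, OpenCV 4.12 (cv2) and the standard library are available. Lean on these libraries where they do the work, as an engineer would, in place of code of your own. Each camera call takes 0.05 s, during which the arm holds its last target. There are 200 camera calls.

## Working session

There is one attempt and no reset: what is moved stays moved. The work goes in short steps, Python scripts to look and compute and a tool call to move; the robot and the scene stay as the last step left them, time stands still between calls to the robot, and variables do not carry over. Pictures are saved under pics/ and viewed, at most 14 in all, crops included, and the job is handed in when it is done.

Besides the shell and the picture viewer there is one more tool, called by a JSON object that holds its "op" and its "data". drive_tool: Moves the arm, as the interface text tells. Shifts and turns lie within -1 to 1; 1 stands for 0.1 m of shift or 45 degrees of turn. Its arguments: {"type":"object","properties":{"targets":{"type":"array","items":{"type":"array"}},"hand":{"type":"number"},"force":{"type":"number"}},"required":["targets"]}

```bash
ls; mkdir -p pics; cat > h.py <<'E'
from plant import *
import numpy as np, cv2
def ray(px,cam):
    c=calibration(cam);K=np.array(c["camera_matrix"]);R=np.array(c["R"]);t=np.array(c["t"])
    d=np.array([(px[0]-K[0,2])/K[0,0],(px[1]-K[1,2])/K[1,1]]);u=d.copy()
    for _ in range(20): u=d/(1+c["k1"]*(u@u))
    return -R.T@t, R.T@np.array([u[0],u[1],1])
def at(px,cam,z):
    o,d=ray(px,cam); return o+d*(z-o[2])/d[2]
def proj(X,cam):
    c=calibration(cam);K=np.array(c["camera_matrix"]);p=np.array(c["R"])@np.array(X)+np.array(c["t"])
    u=p[:2]/p[2];u=u*(1+c["k1"]*(u@u));return np.array([K[0,0]*u[0]+K[0,2],K[1,1]*u[1]+K[1,2]])
def save(cam,name,crop=None,s=1):
    im=camera(cam)
    a=np.array(im)[:,:,::-1]
    if crop: a=a[crop[1]:crop[3],crop[0]:crop[2]]
    if s!=1: a=cv2.resize(a,None,fx=s,fy=s,interpolation=cv2.INTER_CUBIC)
    cv2.imwrite("pics/"+name,a); return im
E
python3 - <<'E'
from h import *
for c in ("top","scene"):
    save(c,c+"0.png"); k=calibration(c); print(c,-np.array(k["R"]).T@k["t"],np.array(k["R"]).round(2).tolist(),k["camera_matrix"])
    for q in ("peg1","cap","cap_mark","caddy","lid_edge","lid_hinge","jar_rim","vase","pad_holder","soap","scoop"):
        print(q,[(np.round(r["pixel"]).astype(int).tolist(),round(r["p"],2)) for r in spot_in(q,c)])
print(state())
E
```

```text
pics
top [ 0.41555799 -0.03433049  1.39346032] [[0.02, -1.0, 0.01], [-1.0, -0.02, -0.08], [0.08, -0.0, -1.0]] [[560.02564998   0.         315.72990042]
 [  0.         560.02564998 240.25889806]
 [  0.           0.           1.        ]]
peg1 [([326, 281], 0.77), ([364, 211], 0.77), ([363, 249], 0.68), ([324, 212], 0.58), ([409, 246], 0.55), ([364, 286], 0.5), ([370, 333], 0.46), ([325, 247], 0.45)]
cap [([231, 196], 0.82)]
cap_mark [([232, 204], 0.93), ([150, 236], 0.6)]
caddy [([327, 212], 0.7), ([209, 227], 0.58)]
lid_edge [([208, 225], 0.66), ([168, 223], 0.59)]
lid_hinge [([172, 226], 0.85)]
jar_rim [([207, 226], 0.9)]
vase [([479, 245], 0.79)]
pad_holder [([336, 170], 0.56), ([326, 280], 0.39)]
soap [([415, 281], 0.69), ([171, 224], 0.67), ([326, 282], 0.43)]
scoop [([411, 209], 0.85)]
scene [0.86522476 0.56141763 0.79813942] [[-0.87, 0.49, 0.01], [0.34, 0.62, -0.71], [-0.35, -0.61, -0.71]] [[537.71989643   0.         317.82061735]
 [  0.         537.71989643 238.07386143]
 [  0.           0.           1.        ]]
peg1 [([314, 266], 0.91), ([333, 220], 0.77), ([270, 286], 0.7),
[... 556 characters left out ...]
.88), ([332, 347], 0.22)]
{'t': 1.2, 'joint_pos': array([-1.38630290e+00,  3.80614951e-01,  1.29740544e+00,  5.95715564e-06,
        1.46355747e+00, -2.15299521e-01]), 'joint_vel': array([ 0.00196689,  0.00207139,  0.00137498, -0.00073342, -0.00084771,
        0.00220748]), 'tau': array([-2.17454421e-03, -4.37809789e+01, -2.24733460e+01,  7.12610409e-02,
        3.14317283e-02, -4.75814204e-06]), 'ee_pos': array([ 0.21407304, -0.50662013,  0.26373853]), 'ee_rot': array([ 3.14157694e+00, -2.62580245e-06,  3.99792308e-01]), 'ft_force': array([-0.48310837,  0.17102829, -0.49307121]), 'torque': array([ 0.07400499, -0.01744045,  0.00706402]), 'finger_force': 0.0, 'finger_gap': 1.0025339556635067}
```

View pics/top0.png

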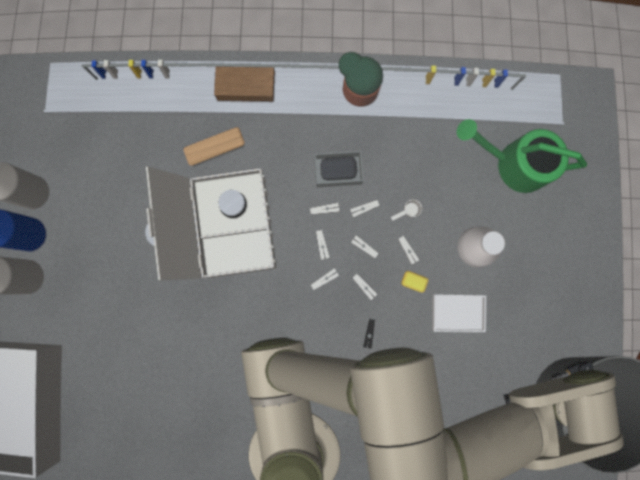

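View pics/scene0.png

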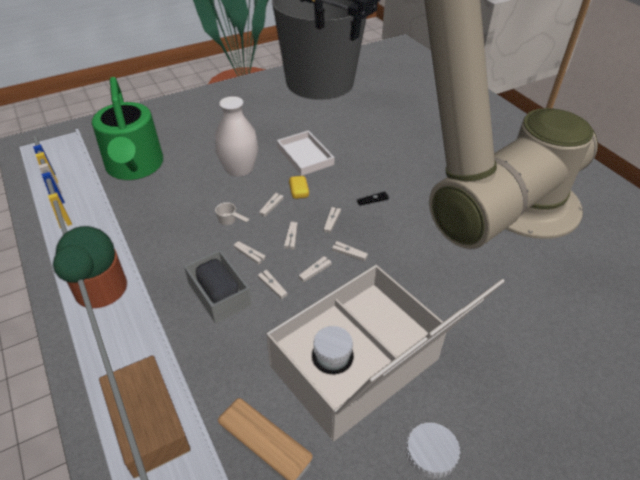

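Seven white pegs lie in the middle of the counter in the top view, roughly (310–415, 205–292). The black peg at (370,333) is a look-alike. The jar cap is at (232,203). The larger look-alike cap lies behind the lid at about (150,233) in the top view and (433,450) in the scene view.

```bash
cat >> h.py <<'E'
def pegs(im=None,show=True):
    im=np.array(camera("top") if im is None else im); hsv=cv2.cvtColor(im,cv2.COLOR_RGB2HSV)
    m=((hsv[:,:,2]>165)&(hsv[:,:,1]<40)).astype(np.uint8)
    n,l,st,ce=cv2.connectedComponentsWithStats(m); out=[]
    for i in range(1,n):
        if 60<st[i,4]<600 and max(st[i,2:4])<36:
            ys,xs=np.nonzero(l==i)
            if not(240<xs.mean()<480 and 130<ys.mean()<420): continue
            P=np.array([at((x,y),"top",.008)[:2] for x,y in zip(xs,ys)]); c=P.mean(0)
            w,v=np.linalg.eigh(np.cov((P-c).T)); a=v[:,1]; s=(P-c)@a; q=(P-c)@v[:,0]
            mid=c+a*(s.max()+s.min())/2
            out.append((mid,np.degrees(np.arctan2(a[1],a[0]))%180,np.ptp(s),np.ptp(q)))
            if show: print(np.round(mid,3),"yaw %.0f len %.3f wid %.3f"%out[-1][1:],"px",ce[i].round())
    return out
E
python3 - <<'E'
from h import *
im=np.array(camera("top")); pegs(im)
a=im[155:290,140:305,::-1]
cv2.imwrite("pics/crop1.png",cv2.resize(a,None,fx=4.4,fy=4.4,interpolation=cv2.INTER_CUBIC))
E
```

```text
[ 0.616 -0.16 ] yaw 113 len 0.071 wid 0.020 px [364. 208.]
[ 0.61  -0.059] yaw 100 len 0.070 wid 0.020 px [325. 209.]
[ 0.607 -0.26 ] yaw 117 len 0.072 wid 0.033 px [407. 211.]
[ 0.522 -0.055] yaw 14 len 0.069 wid 0.020 px [322. 245.]
[ 0.518 -0.162] yaw 55 len 0.069 wid 0.019 px [364. 246.]
[ 0.514 -0.27 ] yaw 32 len 0.070 wid 0.020 px [408. 250.]
[ 0.435 -0.063] yaw 124 len 0.071 wid 0.020 px [325. 279.]
[ 0.42  -0.162] yaw 43 len 0.070 wid 0.018 px [364. 287.]
```

View pics/crop1.png

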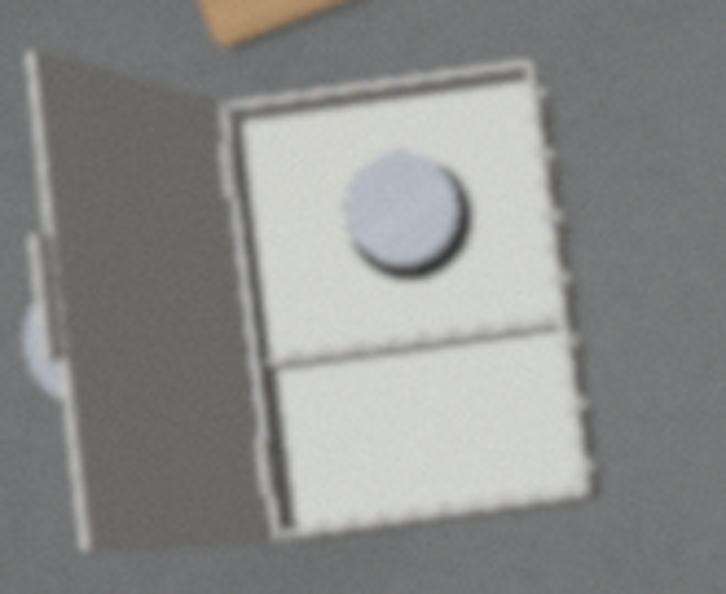

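The crop confirms it: the cap to turn is the smaller one on the jar in the caddy, crop (403,210). The larger one at crop (40,350) lies on the counter behind the lid. The component at (407,211) is the scoop, not a peg.

```bash
python3 - <<'E'
from h import *
from scipy.optimize import least_squares
f=lambda p:(np.array(p)/4.4+[140,155])
C=[at(f(p),"top",.095)[:2] for p in [(218,103),(533,62),(592,493),(275,538)]]
print(np.round(C,4))
M=np.array([[85,-118],[-85,-118],[-85,118],[85,118]])/1000
def T(p,M): c,s=np.cos(p[2]),np.sin(p[2]); return M@np.array([[c,s],[-s,c]])+p[:2]
r=least_squares(lambda p:(T(p,M)-C).ravel(),[.55,.2,1.6]);print("caddy",r.x,np.degrees(r.x[2]),(r.fun*1000).round(1))
print("bay",T(r.x,np.array([[0,.069]])),"jarbay centre",T(r.x,np.array([[0,-.047]])))
print("cap",at(f((403,210)),"top",.0995))
# lid edge from triangulation of its corners: top crop (30,52),(84,548); 
h=r.x
def lidpt(th,y,L=.174): # caddy frame
    return np.r_[T(h,np.array([[.085-L*np.cos(th),y]]))[0],.095+L*np.sin(th)]
for th in (1.6,1.7,1.8,1.9,2.0):
    print(th,((proj(lidpt(th,-.118),"top")-[140,155])*4.4).round(),((proj(lidpt(th,.118),"top")-[140,155])*4.4).round(),proj(lidpt(th,-.118),"scene").round(),proj(lidpt(th,.118),"scene").round())
for z in(.0,):print(at((479,246),"top",.09),at((338,169),"top",.06),at(f((40,350)),"top",.016))
E
```

```text
[[0.6636 0.2627]
 [0.6892 0.0933]
 [0.4593 0.0545]
 [0.4311 0.2218]]
caddy [0.5608076  0.15810232 1.73731014] 99.54053869477121 [-0.5 -1.2  2.   0.5 -0.8  0.2 -0.8  0.5]
bay [[0.49276196 0.14666589]] jarbay centre [[0.60715752 0.16589236]]
cap [0.60683464 0.15939429 0.0995    ]
1.6 [130.  35.] [189. 534.] [343. 342.] [475. 251.]
1.7 [95. 41.] [153. 540.] [353. 353.] [485. 259.]
1.8 [61. 48.] [119. 545.] [363. 365.] [494. 268.]
1.9 [30. 55.] [ 86. 550.] [373. 377.] [504. 278.]
2.0 [ 1. 63.] [ 57. 555.] [382. 390.] [512. 289.]
[ 0.52016604 -0.42639033  0.09      ] [ 0.70132821 -0.08939684  0.06      ] [0.53470181 0.37696324 0.016     ]
```

```bash
cat >> h.py <<'E'
YB=np.radians(99.5); U=np.array([np.cos(YB),np.sin(YB)]); V=np.array([-U[1],U[0]]); BAY=np.array([.493,.147])
def plan(W,start=None):
    s=state(); p=np.array(list(s["ee_pos"])+[s["ee_rot"][2]]) if start is None else np.array(start,float)
    for w in W:
        if isinstance(w,str): print("  ",w); continue
        w=np.array(w,float); d=w-p; 
        c,sn=np.cos(p[3]),np.sin(p[3]); L=np.array([c*d[0]+sn*d[1],sn*d[0]-c*d[1],-d[2]])
        n=int(np.ceil(max(np.abs(L).max()/.1,abs(d[3])/np.radians(45))-1e-6)); n=max(n,1)
        for i in range(n):
            c,sn=np.cos(p[3]),np.sin(p[3]); d2=d/n
            S=np.array([c*d2[0]+sn*d2[1],sn*d2[0]-c*d2[1],-d2[2]])/.1
            t=-d2[3]/np.radians(45); print((np.round(S,2)+0).tolist(),round(t,2)); p=p+d2
def pegplan(x,y,deg,a,b,zt=.028,zb=.085,start=None):
    yaw=np.radians(deg); q=BAY+a*U+b*V
    plan([[x,y,.10,yaw],[x,y,zt,yaw],"close",[x,y,.128,yaw],[*q,.165,YB],[*q,zb,YB],"release",[*q,.165,YB]],start)
E
python3 - <<'E'
from h import *
pegplan(.42,-.162,43,.040,-.012)
for z in(.18,):print("vase top",at((494,243),"top",z))
# vase via scene neck
print("vase mouth scene",at((231,103),"scene",.18))
E
```

```text
[0.81, -0.59, 0.41] -0.11
[0.86, -0.52, 0.41] -0.11
[0.9, -0.44, 0.41] -0.11
[0.94, -0.36, 0.41] -0.11
[0.0, 0.0, 0.72] -0.0
   close
[0.0, 0.0, -1.0] -0.0
[0.99, -0.68, -0.12] -0.42
[1.15, -0.32, -0.12] -0.42
[1.19, 0.07, -0.12] -0.42
[0.0, 0.0, 0.8] -0.0
   release
[0.0, 0.0, -0.8] -0.0
vase top [ 0.52039731 -0.43348514  0.18      ]
vase mouth scene [ 0.52443756 -0.42616449  0.18      ]
```

{"op": "drive_tool", "data": {"targets": [[[0.2,-0.15,0.1],-0.03],[[0.4,-0.3,0.2],-0.06],[[0.6,-0.45,0.3],-0.08],[[0.81,-0.59,0.41],-0.11],[[0.81,-0.59,0.41],-0.11]], "hand": 0, "force": 20}}

```text
t: 1.88
ee_pos: [0.2662, -0.4196, 0.2224]
ee_rot: [-3.14, -0.0, 0.488]
ft_force: [0.1, -0.7, -0.8]
finger_gap: 0.504
finger_force: 0.0
```

{"op": "drive_tool", "data": {"targets": [[[0.2,-0.13,0.1],-0.03],[[0.4,-0.26,0.2],-0.06],[[0.6,-0.39,0.3],-0.08],[[0.86,-0.52,0.41],-0.11],[[0.86,-0.52,0.41],-0.11]]}}

```text
t: 2.5
ee_pos: [0.3178, -0.3343, 0.1817]
ee_rot: [-3.141, 0.0, 0.574]
ft_force: [-0.6, 0.0, 0.4]
finger_gap: 0.502
finger_force: 0.0
```

{"op": "drive_tool", "data": {"targets": [[[0.22,-0.11,0.1],-0.03],[[0.45,-0.22,0.2],-0.06],[[0.67,-0.33,0.3],-0.08],[[0.9,-0.44,0.41],-0.11],[[0.9,-0.44,0.41],-0.11]]}}

```text
t: 3.12
ee_pos: [0.3695, -0.2493, 0.1408]
ee_rot: [-3.142, 0.0, 0.66]
ft_force: [0.2, -0.1, 0.1]
finger_gap: 0.5
finger_force: 0.0
```

{"op": "drive_tool", "data": {"targets": [[[0.23,-0.09,0.1],-0.03],[[0.47,-0.18,0.2],-0.06],[[0.7,-0.27,0.3],-0.08],[[0.94,-0.36,0.41],-0.11],[[0.94,-0.36,0.41],-0.11]]}}

```text
t: 3.75
ee_pos: [0.422, -0.1636, 0.0999]
ee_rot: [3.141, 0.0, 0.746]
ft_force: [-0.1, 0.3, 0.4]
finger_gap: 0.496
finger_force: 0.0
```

{"op": "drive_tool", "data": {"targets": [[[0,0,0.25],0],[[0,0,0.5],0],[[0,0,0.65],0],[[0,0,0.72],0],[[0,0,0.72],0]]}}

```text
t: 4.38
ee_pos: [0.4216, -0.1639, 0.028]
ee_rot: [3.141, 0.0, 0.744]
ft_force: [0.3, 0.1, -0.1]
finger_gap: 0.506
finger_force: 0.0
```

{"op": "drive_tool", "data": {"targets": [[[0,0,0],0],[[0,0,0],0],[[0,0,0],0],[[0,0,-0.3],0],[[0,0,-0.8],0]], "hand": 1}}

```text
t: 5.0
ee_pos: [0.421, -0.1624, 0.108]
ee_rot: [-3.138, 0.001, 0.745]
ft_force: [0.7, -0.5, 0.4]
finger_gap: 0.212
finger_force: 20.0
```

{"op": "drive_tool", "data": {"targets": [[[0.25,-0.15,-0.2],-0.1],[[0.5,-0.3,-0.3],-0.2],[[0.75,-0.5,-0.4],-0.3],[[0.99,-0.68,-0.4],-0.42],[[0.99,-0.68,-0.4],-0.42]]}}

```text
t: 5.62
ee_pos: [0.4481, -0.0444, 0.1479]
ee_rot: [3.142, -0.0, 1.078]
ft_force: [0.8, 0.3, 0.4]
finger_gap: 0.213
finger_force: 20.0
```

```bash
sed -i 's#np.abs(L).max()/.1#max(np.hypot(L[0],L[1])/.1,abs(L[2])/.1)#' h.py
python3 - <<'E'
from h import *
q=BAY+.04*U-.012*V
plan([[*q,.165,YB],[*q,.08,YB],"rel",[*q,.165,YB]])
print("peg2");pegplan(.435,-.063,124,.04,.012,start=[*q,.165,YB])
E
```

```text
[0.76, -0.22, -0.06] -0.28
[0.79, -0.05, -0.06] -0.28
[0.78, 0.13, -0.06] -0.28
[0.0, 0.0, 0.85] -0.0
   rel
[0.0, 0.0, -0.85] -0.0
peg2
[-0.79, -0.35, 0.22] -0.18
[-0.73, -0.46, 0.22] -0.18
[-0.66, -0.55, 0.22] -0.18
[0.0, 0.0, 0.72] -0.0
   close
[0.0, 0.0, -1.0] -0.0
[0.61, 0.57, -0.12] 0.18
[0.69, 0.48, -0.12] 0.18
[0.75, 0.38, -0.12] 0.18
[0.0, 0.0, 0.8] -0.0
   release
[0.0, 0.0, -0.8] -0.0
```

{"op": "drive_tool", "data": {"targets": [[[0.2,-0.05,-0.02],-0.07],[[0.4,-0.1,-0.03],-0.14],[[0.6,-0.17,-0.05],-0.21],[[0.76,-0.22,-0.06],-0.28],[[0.76,-0.22,-0.06],-0.28]]}}

```text
t: 6.25
ee_pos: [0.465, 0.0318, 0.1537]
ee_rot: [3.142, 0.0, 1.296]
ft_force: [-0.7, 0.2, 1.1]
finger_gap: 0.212
finger_force: 20.0
```

{"op": "drive_tool", "data": {"targets": [[[0.2,-0.01,-0.02],-0.07],[[0.4,-0.02,-0.03],-0.14],[[0.6,-0.04,-0.05],-0.21],[[0.79,-0.05,-0.06],-0.28],[[0.79,-0.05,-0.06],-0.28]]}}

```text
t: 6.88
ee_pos: [0.4818, 0.1089, 0.1596]
ee_rot: [-3.142, 0.0, 1.515]
ft_force: [-0.1, -0.4, 0.1]
finger_gap: 0.212
finger_force: 20.0
```

{"op": "drive_tool", "data": {"targets": [[[0.2,0.03,-0.02],-0.07],[[0.4,0.06,-0.03],-0.14],[[0.6,0.1,-0.05],-0.21],[[0.78,0.13,-0.06],-0.28],[[0.78,0.13,-0.06],-0.28]]}}

```text
t: 7.5
ee_pos: [0.4991, 0.1863, 0.1656]
ee_rot: [-3.142, 0.0, 1.735]
ft_force: [-0.9, -0.4, -0.5]
finger_gap: 0.209
finger_force: 20.0
```

{"op": "drive_tool", "data": {"targets": [[[0,0,0.2],0],[[0,0,0.45],0],[[0,0,0.7],0],[[0,0,0.85],0],[[0,0,0.85],0]]}}

```text
t: 8.12
ee_pos: [0.4987, 0.1856, 0.0802]
ee_rot: [-3.14, 0.0, 1.734]
ft_force: [-0.2, 0.7, -0.3]
finger_gap: 0.209
finger_force: 20.0
```

{"op": "drive_tool", "data": {"targets": [[[0,0,0],0],[[0,0,0],0],[[0,0,-0.1],0],[[0,0,-0.4],0],[[0,0,-0.85],0]], "hand": 0.35}}

```text
t: 8.75
ee_pos: [0.4986, 0.1861, 0.1669]
ee_rot: [-3.14, -0.0, 1.735]
ft_force: [0.2, 1.1, 0.2]
finger_gap: 0.328
finger_force: 0.0
```

{"op": "drive_tool", "data": {"targets": [[[-0.2,-0.1,0.05],-0.05],[[-0.4,-0.2,0.1],-0.1],[[-0.6,-0.28,0.16],-0.14],[[-0.79,-0.35,0.22],-0.18],[[-0.79,-0.35,0.22],-0.18]], "hand": 0}}

```text
t: 9.38
ee_pos: [0.4773, 0.1019, 0.1443]
ee_rot: [3.141, 0.0, 1.874]
ft_force: [-0.1, 0.3, -0.2]
finger_gap: 0.503
finger_force: 0.0
```

```bash
python3 - <<'E'
from h import *
im=save("top","a1.png",(160,140,460,340),2); pegs(im)
E
```

```text
[ 0.616 -0.16 ] yaw 113 len 0.071 wid 0.020 px [364. 208.]
[ 0.611 -0.059] yaw 100 len 0.070 wid 0.020 px [325. 209.]
[ 0.607 -0.26 ] yaw 116 len 0.072 wid 0.034 px [407. 211.]
[ 0.522 -0.054] yaw 14 len 0.070 wid 0.020 px [322. 245.]
[ 0.518 -0.162] yaw 55 len 0.071 wid 0.021 px [364. 246.]
[ 0.514 -0.269] yaw 32 len 0.070 wid 0.020 px [408. 250.]
[ 0.435 -0.063] yaw 124 len 0.071 wid 0.020 px [325. 279.]
[0.368 0.097] yaw 3 len 0.059 wid 0.018 px [259. 304.]
```

View pics/a1.png

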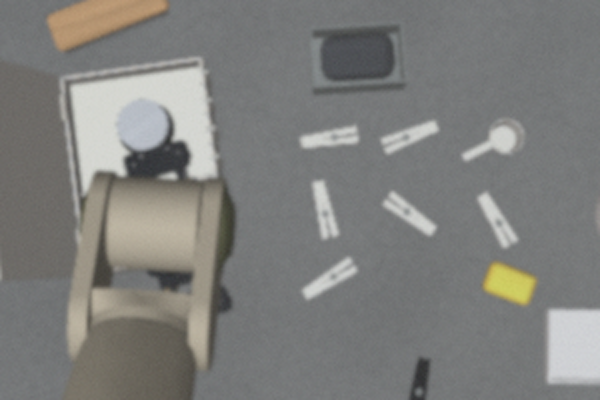

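The image shows six white pegs still on the counter, undisturbed; the arm hides the peg bay. Next is the peg at (325,279).

{"op": "drive_tool", "data": {"targets": [[[-0.2,-0.12,0.05],-0.05],[[-0.4,-0.24,0.1],-0.1],[[-0.6,-0.36,0.16],-0.14],[[-0.73,-0.46,0.22],-0.18],[[-0.73,-0.46,0.22],-0.18]]}}

```text
t: 10.05
ee_pos: [0.4556, 0.0191, 0.122]
ee_rot: [3.141, -0.0, 2.016]
ft_force: [-0.3, 0.6, -0.5]
finger_gap: 0.501
finger_force: 0.0
```

{"op": "drive_tool", "data": {"targets": [[[-0.2,-0.14,0.05],-0.05],[[-0.4,-0.3,0.1],-0.1],[[-0.55,-0.43,0.16],-0.14],[[-0.66,-0.55,0.22],-0.18],[[-0.66,-0.55,0.22],-0.18]]}}

```text
t: 10.68
ee_pos: [0.4348, -0.064, 0.1]
ee_rot: [3.141, 0.0, 2.157]
ft_force: [-0.1, 0.9, 0.1]
finger_gap: 0.5
finger_force: 0.0
```

{"op": "drive_tool", "data": {"targets": [[[0,0,0.25],0],[[0,0,0.5],0],[[0,0,0.65],0],[[0,0,0.72],0],[[0,0,0.72],0]]}}

```text
t: 11.3
ee_pos: [0.4348, -0.0637, 0.0279]
ee_rot: [3.141, 0.0, 2.159]
ft_force: [0.0, -0.7, 0.1]
finger_gap: 0.499
finger_force: 0.0
```

{"op": "drive_tool", "data": {"targets": [[[0,0,0],0],[[0,0,0],0],[[0,0,0],0],[[0,0,-0.3],0],[[0,0,-0.8],0]], "hand": 1}}

```text
t: 11.92
ee_pos: [0.4338, -0.0641, 0.108]
ee_rot: [-3.14, -0.003, 2.159]
ft_force: [0.3, -0.9, 0.3]
finger_gap: 0.21
finger_force: 20.0
```

{"op": "drive_tool", "data": {"targets": [[[0.15,0.14,-0.1],0.04],[[0.3,0.28,-0.15],0.09],[[0.45,0.43,-0.19],0.13],[[0.61,0.57,-0.19],0.18],[[0.61,0.57,-0.19],0.18]]}}

```text
t: 12.55
ee_pos: [0.4478, 0.0189, 0.1268]
ee_rot: [-3.142, -0.0, 2.02]
ft_force: [0.6, -0.4, 0.1]
finger_gap: 0.21
finger_force: 20.0
```

{"op": "drive_tool", "data": {"targets": [[[0.17,0.12,-0.1],0.04],[[0.34,0.24,-0.15],0.09],[[0.52,0.36,-0.19],0.13],[[0.69,0.48,-0.19],0.18],[[0.69,0.48,-0.19],0.18]]}}

```text
t: 13.18
ee_pos: [0.4614, 0.1011, 0.1457]
ee_rot: [-3.142, 0.0, 1.878]
ft_force: [-0.2, -0.0, -0.3]
finger_gap: 0.212
finger_force: 20.0
```

{"op": "drive_tool", "data": {"targets": [[[0.19,0.1,-0.1],0.04],[[0.38,0.2,-0.15],0.09],[[0.56,0.29,-0.19],0.13],[[0.75,0.38,-0.19],0.18],[[0.75,0.38,-0.19],0.18]]}}

```text
t: 13.8
ee_pos: [0.4751, 0.1836, 0.1646]
ee_rot: [-3.141, 0.0, 1.737]
ft_force: [0.3, -0.6, -0.3]
finger_gap: 0.214
finger_force: 20.0
```

```bash
python3 - <<'E'
from h import *
q=BAY+.04*U+.012*V
plan([[*q,.165,YB],[*q,.085,YB],"rel",[*q,.165,YB]])
print("peg3");pegplan(.522,-.054,14,-.04,-.012,start=[*q,.165,YB])
q=BAY-.04*U-.012*V
print("peg4");pegplan(.518,-.162,55,-.04,.012,start=[*q,.165,YB])
E
```

```text
[0.01, 0.0, 0.0] 0.0
[0.0, 0.0, 0.8] -0.0
   rel
[0.0, 0.0, -0.8] -0.0
peg3
[-0.81, 0.02, 0.22] 0.63
[-0.7, 0.41, 0.22] 0.63
[-0.42, 0.69, 0.22] 0.63
[0.0, 0.0, 0.72] 0.0
   close
[0.0, 0.0, -1.0] -0.0
[0.15, -0.81, -0.19] -0.95
[0.65, -0.49, -0.19] -0.95
[0.0, 0.0, 0.8] -0.0
   release
[0.0, 0.0, -0.8] -0.0
peg4
[-0.9, -0.13, 0.22] 0.33
[-0.9, 0.11, 0.22] 0.33
[-0.84, 0.33, 0.22] 0.33
[0.0, 0.0, 0.72] 0.0
   close
[0.0, 0.0, -1.0] -0.0
[0.67, -0.59, -0.12] -0.33
[0.8, -0.4, -0.12] -0.33
[0.88, -0.18, -0.12] -0.33
[0.0, 0.0, 0.8] -0.0
   release
[0.0, 0.0, -0.8] -0.0
```

{"op": "drive_tool", "data": {"targets": [[[0,0,0.2],0],[[0,0,0.45],0],[[0,0,0.65],0],[[0,0,0.8],0],[[0,0,0.8],0]]}}

```text
t: 14.42
ee_pos: [0.4747, 0.1827, 0.084]
ee_rot: [-3.139, 0.0, 1.735]
ft_force: [0.2, -0.3, 1.3]
finger_gap: 0.21
finger_force: 20.0
```

{"op": "drive_tool", "data": {"targets": [[[0,0,0],0],[[0,0,0],0],[[0,0,-0.1],0],[[0,0,-0.4],0],[[0,0,-0.8],0]], "hand": 0.35}}

```text
t: 15.05
ee_pos: [0.4748, 0.184, 0.1661]
ee_rot: [-3.141, -0.0, 1.735]
ft_force: [-0.1, 0.1, 0.4]
finger_gap: 0.323
finger_force: 0.0
```

{"op": "drive_tool", "data": {"targets": [[[-0.2,0.0,0.05],0.15],[[-0.4,0.0,0.1],0.3],[[-0.6,0.01,0.16],0.46],[[-0.81,0.02,0.22],0.63],[[-0.81,0.02,0.22],0.63]], "hand": 0}}

```text
t: 15.68
ee_pos: [0.4905, 0.1038, 0.1432]
ee_rot: [3.141, -0.0, 1.24]
ft_force: [0.1, -0.3, -0.5]
finger_gap: 0.501
finger_force: 0.0
```

{"op": "drive_tool", "data": {"targets": [[[-0.18,0.1,0.05],0.15],[[-0.35,0.2,0.1],0.3],[[-0.52,0.3,0.16],0.46],[[-0.7,0.41,0.22],0.63],[[-0.7,0.41,0.22],0.63]]}}

```text
t: 16.3
ee_pos: [0.5065, 0.0249, 0.1211]
ee_rot: [3.142, -0.0, 0.748]
ft_force: [0.0, 0.6, 0.3]
finger_gap: 0.5
finger_force: 0.0
```

{"op": "drive_tool", "data": {"targets": [[[-0.1,0.17,0.05],0.15],[[-0.2,0.35,0.1],0.3],[[-0.3,0.52,0.16],0.46],[[-0.42,0.69,0.22],0.63],[[-0.42,0.69,0.22],0.63]]}}

```text
t: 16.92
ee_pos: [0.5224, -0.0538, 0.099]
ee_rot: [-3.141, -0.0, 0.255]
ft_force: [-0.3, 0.4, -0.4]
finger_gap: 0.503
finger_force: 0.0
```

{"op": "drive_tool", "data": {"targets": [[[0,0,0.25],0],[[0,0,0.5],0],[[0,0,0.65],0],[[0,0,0.72],0],[[0,0,0.72],0]]}}

```text
t: 17.55
ee_pos: [0.5224, -0.0539, 0.0269]
ee_rot: [-3.142, -0.0, 0.252]
ft_force: [-0.1, -0.3, 0.2]
finger_gap: 0.497
finger_force: 0.0
```

{"op": "drive_tool", "data": {"targets": [[[0,0,0],0],[[0,0,0],0],[[0,0,0],0],[[0,0,-0.3],0],[[0,0,-0.8],0]], "hand": 1}}

```text
t: 18.18
ee_pos: [0.5216, -0.0541, 0.1067]
ee_rot: [-3.14, 0.003, 0.25]
ft_force: [0.6, 0.4, -0.5]
finger_gap: 0.208
finger_force: 20.0
```

{"op": "drive_tool", "data": {"targets": [[[0.04,-0.2,-0.15],-0.22],[[0.07,-0.4,-0.25],-0.44],[[0.11,-0.6,-0.29],-0.66],[[0.15,-0.81,-0.29],-0.88],[[0.15,-0.81,-0.29],-0.95]]}}

```text
t: 18.8
ee_pos: [0.5164, 0.0292, 0.1359]
ee_rot: [-3.142, -0.0, 1.002]
ft_force: [0.4, -0.4, 0.5]
finger_gap: 0.215
finger_force: 20.0
```

{"op": "drive_tool", "data": {"targets": [[[0.16,-0.12,-0.15],-0.22],[[0.32,-0.24,-0.25],-0.44],[[0.48,-0.36,-0.29],-0.66],[[0.65,-0.49,-0.29],-0.88],[[0.65,-0.49,-0.29],-0.95]]}}

```text
t: 19.42
ee_pos: [0.5105, 0.1103, 0.1649]
ee_rot: [3.142, -0.0, 1.748]
ft_force: [0.8, -0.5, -0.4]
finger_gap: 0.209
finger_force: 20.0
```

```bash
python3 - <<'E'
from h import *
q=BAY-.04*U-.012*V
plan([[*q,.165,YB]])
im=save("top","a2.png"); pegs(im)
E
```

```text
[-0.01, 0.01, 0.0] 0.01
[ 0.617 -0.16 ] yaw 113 len 0.071 wid 0.020 px [364. 208.]
[ 0.611 -0.059] yaw 100 len 0.070 wid 0.020 px [325. 209.]
[ 0.607 -0.26 ] yaw 116 len 0.073 wid 0.035 px [407. 211.]
[ 0.518 -0.162] yaw 55 len 0.071 wid 0.020 px [364. 246.]
[ 0.514 -0.269] yaw 32 len 0.070 wid 0.020 px [408. 250.]
[0.484 0.074] yaw 180 len 0.045 wid 0.017 px [269. 260.]
[0.464 0.124] yaw 100 len 0.045 wid 0.022 px [247. 266.]
[0.417 0.109] yaw 2 len 0.074 wid 0.020 px [255. 286.]
```

{"op": "drive_tool", "data": {"targets": [[[0,0,0.2],0],[[0,0,0.45],0],[[0,0,0.65],0],[[0,0,0.82],0.01],[[0,0,0.82],0.01]]}}

```text
t: 20.1
ee_pos: [0.5104, 0.109, 0.082]
ee_rot: [-3.139, -0.0, 1.734]
ft_force: [0.2, -1.0, 0.2]
finger_gap: 0.213
finger_force: 20.0
```

{"op": "drive_tool", "data": {"targets": [[[0,0,0],0],[[0,0,0],0],[[0,0,-0.1],0],[[0,0,-0.4],0],[[0,0,-0.82],0]], "hand": 0.35}}

```text
t: 20.72
ee_pos: [0.5105, 0.1091, 0.166]
ee_rot: [-3.141, -0.0, 1.735]
ft_force: [0.4, 0.0, -0.9]
finger_gap: 0.329
finger_force: 0.0
```

{"op": "drive_tool", "data": {"targets": [[[-0.22,-0.03,0.05],0.08],[[-0.45,-0.06,0.1],0.16],[[-0.68,-0.1,0.16],0.25],[[-0.9,-0.13,0.22],0.33],[[-0.9,-0.13,0.22],0.33]], "hand": 0}}

```text
t: 21.35
ee_pos: [0.5128, 0.0173, 0.1432]
ee_rot: [3.141, 0.0, 1.474]
ft_force: [0.4, 0.2, 0.1]
finger_gap: 0.501
finger_force: 0.0
```

{"op": "drive_tool", "data": {"targets": [[[-0.22,0.03,0.05],0.08],[[-0.45,0.06,0.1],0.16],[[-0.68,0.09,0.16],0.25],[[-0.9,0.11,0.22],0.33],[[-0.9,0.11,0.22],0.33]]}}

```text
t: 21.98
ee_pos: [0.5153, -0.0725, 0.1211]
ee_rot: [3.141, -0.0, 1.217]
ft_force: [0.4, 0.6, 0.6]
finger_gap: 0.501
finger_force: 0.0
```

{"op": "drive_tool", "data": {"targets": [[[-0.21,0.08,0.05],0.08],[[-0.42,0.16,0.1],0.16],[[-0.63,0.25,0.16],0.25],[[-0.84,0.33,0.22],0.33],[[-0.84,0.33,0.22],0.33]]}}

```text
t: 22.6
ee_pos: [0.5171, -0.1631, 0.0986]
ee_rot: [-3.141, -0.0, 0.957]
ft_force: [-0.0, 0.8, -0.1]
finger_gap: 0.497
finger_force: 0.0
```

{"op": "drive_tool", "data": {"targets": [[[0,0,0.25],0],[[0,0,0.5],0],[[0,0,0.65],0],[[0,0,0.71],0],[[0,0,0.71],0]]}}

```text
t: 23.22
ee_pos: [0.5172, -0.1625, 0.028]
ee_rot: [3.141, -0.0, 0.958]
ft_force: [0.6, 0.7, -0.0]
finger_gap: 0.498
finger_force: 0.0
```

{"op": "drive_tool", "data": {"targets": [[[0,0,0],0],[[0,0,0],0],[[0,0,0],0],[[0,0,-0.3],0],[[0,0,-0.8],0]], "hand": 1}}

```text
t: 23.85
ee_pos: [0.5164, -0.1624, 0.1077]
ee_rot: [-3.138, 0.0, 0.957]
ft_force: [0.9, 0.1, -0.3]
finger_gap: 0.209
finger_force: 20.0
```

{"op": "drive_tool", "data": {"targets": [[[0.17,-0.15,-0.1],-0.08],[[0.34,-0.3,-0.15],-0.16],[[0.5,-0.45,-0.19],-0.25],[[0.67,-0.59,-0.19],-0.33],[[0.67,-0.59,-0.19],-0.33]]}}

```text
t: 24.48
ee_pos: [0.5067, -0.072, 0.1261]
ee_rot: [-3.14, -0.0, 1.22]
ft_force: [-0.1, -0.1, 0.1]
finger_gap: 0.211
finger_force: 20.0
```

{"op": "drive_tool", "data": {"targets": [[[0.2,-0.1,-0.1],-0.08],[[0.4,-0.2,-0.15],-0.16],[[0.6,-0.3,-0.19],-0.25],[[0.8,-0.4,-0.19],-0.33],[[0.8,-0.4,-0.19],-0.33]]}}

```text
t: 25.1
ee_pos: [0.4973, 0.0156, 0.1453]
ee_rot: [-3.141, 0.0, 1.477]
ft_force: [0.8, -0.6, 0.1]
finger_gap: 0.211
finger_force: 20.0
```

{"op": "drive_tool", "data": {"targets": [[[0.22,-0.05,-0.1],-0.08],[[0.44,-0.09,-0.15],-0.16],[[0.66,-0.14,-0.19],-0.25],[[0.88,-0.18,-0.19],-0.33],[[0.88,-0.18,-0.19],-0.33]]}}

```text
t: 25.72
ee_pos: [0.4881, 0.1043, 0.1645]
ee_rot: [-3.141, 0.0, 1.735]
ft_force: [-0.4, 0.3, 0.5]
finger_gap: 0.211
finger_force: 20.0
```

```bash
python3 - <<'E'
from h import *
q=BAY-.04*U+.012*V
plan([[*q,.165,YB]])
im=save("top","a3.png"); pegs(im)
print("p5");pegplan(.611,-.059,100,.04,-.012,zt=.030,zb=.097,start=[*q,.165,YB])
q=BAY+.04*U-.012*V
print("p6");pegplan(.617,-.160,113,-.04,-.012,zt=.030,zb=.097,start=[*q,.165,YB])
E
```

```text
[0.01, 0.0, -0.01] -0.0
[ 0.617 -0.16 ] yaw 113 len 0.071 wid 0.020 px [364. 208.]
[ 0.611 -0.059] yaw 100 len 0.070 wid 0.020 px [325. 209.]
[ 0.607 -0.26 ] yaw 116 len 0.073 wid 0.033 px [407. 211.]
[ 0.514 -0.269] yaw 32 len 0.070 wid 0.020 px [408. 250.]
[0.379 0.102] yaw 3 len 0.062 wid 0.018 px [257. 300.]
p5
[-0.61, 0.31, 0.22] -0.0
[-0.61, 0.31, 0.22] -0.0
[-0.61, 0.31, 0.22] -0.0
[0.0, 0.0, 0.7] -0.0
   close
[0.0, 0.0, -0.98] -0.0
[0.88, -0.23, -0.12] 0.0
[0.88, -0.23, -0.12] 0.0
[0.88, -0.23, -0.12] 0.0
[0.0, 0.0, 0.68] -0.0
   release
[0.0, 0.0, -0.68] -0.0
p6
[-0.91, 0.15, 0.16] -0.08
[-0.92, 0.1, 0.16] -0.08
[-0.92, 0.04, 0.16] -0.08
[-0.92, -0.01, 0.16] -0.08
[0.0, 0.0, 0.7] -0.0
   close
[0.0, 0.0, -0.98] -0.0
[0.96, 0.03, -0.12] 0.1
[0.96, -0.05, -0.12] 0.1
[0.96, -0.12, -0.12] 0.1
[0.0, 0.0, 0.68] -0.0
   release
[0.0, 0.0, -0.68] -0.0
```

{"op": "drive_tool", "data": {"targets": [[[0,0,0.2],0],[[0,0,0.45],0],[[0,0,0.65],0],[[0.01,0,0.8],0],[[0.01,0,0.8],0]]}}

```text
t: 26.4
ee_pos: [0.4877, 0.1041, 0.0839]
ee_rot: [-3.139, -0.0, 1.732]
ft_force: [0.4, -0.5, 0.1]
finger_gap: 0.214
finger_force: 20.0
```

{"op": "drive_tool", "data": {"targets": [[[0,0,0],0],[[0,0,0],0],[[0,0,-0.1],0],[[0,0,-0.4],0],[[0,0,-0.8],0]], "hand": 0.35}}

```text
t: 27.02
ee_pos: [0.4875, 0.1053, 0.1661]
ee_rot: [-3.141, -0.0, 1.735]
ft_force: [0.7, 0.2, 0.6]
finger_gap: 0.327
finger_force: 0.0
```

{"op": "drive_tool", "data": {"targets": [[[-0.2,0.1,0],0],[[-0.4,0.2,0],0],[[-0.6,0.31,0.1],0],[[-0.61,0.31,0.22],0],[[-0.61,0.31,0.22],0]], "hand": 0}}

```text
t: 27.65
ee_pos: [0.5274, 0.0502, 0.1408]
ee_rot: [-3.138, -0.001, 1.734]
ft_force: [-0.9, -0.7, 0.0]
finger_gap: 0.498
finger_force: 0.0
```

{"op": "drive_tool", "data": {"targets": [[[-0.2,0.1,0],0],[[-0.4,0.2,0],0],[[-0.6,0.31,0.1],0],[[-0.61,0.31,0.22],0],[[-0.61,0.31,0.22],0]]}}

```text
t: 28.28
ee_pos: [0.5681, -0.0048, 0.1192]
ee_rot: [-3.139, -0.001, 1.735]
ft_force: [-0.4, 0.6, 0.5]
finger_gap: 0.5
finger_force: 0.0
```

{"op": "drive_tool", "data": {"targets": [[[-0.2,0.1,0],0],[[-0.4,0.2,0],0],[[-0.6,0.31,0.1],0],[[-0.61,0.31,0.22],0],[[-0.61,0.31,0.22],0]]}}

```text
t: 28.9
ee_pos: [0.6084, -0.0593, 0.0971]
ee_rot: [-3.138, -0.002, 1.735]
ft_force: [-0.4, 0.9, -0.4]
finger_gap: 0.498
finger_force: 0.0
```

{"op": "drive_tool", "data": {"targets": [[[0,0,0.25],0],[[0,0,0.45],0],[[0,0,0.6],0],[[0,0,0.7],0],[[0,0,0.7],0]]}}

```text
t: 29.52
ee_pos: [0.6131, -0.0589, 0.0351]
ee_rot: [3.13, 0.003, 1.735]
ft_force: [1.7, 10.0, 40.1]
finger_gap: 0.498
finger_force: 18.9
```

{"op": "drive_tool", "data": {"targets": [[[0,0,0],0],[[0,0,0],0],[[0,0,0],0],[[0,0,-0.4],0],[[0,0,-0.98],0]], "hand": 1}}

```text
t: 30.15
ee_pos: [0.6085, -0.0598, 0.1261]
ee_rot: [-3.137, -0.002, 1.735]
ft_force: [0.9, 0.4, 0.3]
finger_gap: 0.003
finger_force: 0.0
```

{"op": "drive_tool", "data": {"targets": [[[0.2,-0.05,-0.12],0],[[0.44,-0.11,-0.2],0],[[0.66,-0.17,-0.2],0],[[0.88,-0.23,-0.2],0],[[0.88,-0.23,-0.2],0]]}}

```text
t: 30.78
ee_pos: [0.5715, 0.0248, 0.1461]
ee_rot: [-3.14, -0.001, 1.737]
ft_force: [1.3, 0.1, 0.3]
finger_gap: 0.006
finger_force: 0.0
```

{"op": "drive_tool", "data": {"targets": [[[0.22,-0.06,-0.05],0],[[0.44,-0.11,-0.1],0],[[0.66,-0.17,-0.1],0],[[0.88,-0.23,-0.1],0],[[0.88,-0.23,-0.1],0]]}}

```text
t: 31.4
ee_pos: [0.5345, 0.1077, 0.1569]
ee_rot: [-3.141, -0.0, 1.737]
ft_force: [-0.3, -1.1, 0.1]
finger_gap: 0.006
finger_force: 0.0
```

{"op": "drive_tool", "data": {"targets": [[[0.22,-0.06,0],0],[[0.44,-0.11,0],0],[[0.66,-0.17,0],0],[[0.88,-0.23,0],0],[[0.88,-0.23,0],0]]}}

```text
t: 32.02
ee_pos: [0.498, 0.1897, 0.1568]
ee_rot: [3.142, 0.0, 1.737]
ft_force: [0.7, 0.0, 0.0]
finger_gap: 0.004
finger_force: 0.0
```

```bash
python3 - <<'E'
from h import *
q=BAY+.04*U-.012*V
plan([[*q,.165,YB]])
im=save("top","a4.png"); pegs(im)
E
```

```text
[-0.01, 0.0, -0.08] -0.0
[ 0.617 -0.16 ] yaw 113 len 0.071 wid 0.020 px [364. 208.]
[ 0.607 -0.26 ] yaw 116 len 0.072 wid 0.033 px [407. 211.]
[ 0.573 -0.071] yaw 100 len 0.070 wid 0.021 px [330. 224.]
[ 0.514 -0.269] yaw 32 len 0.070 wid 0.020 px [408. 250.]
```

The peg had been knocked from (0.611,-0.059) to (0.573,-0.071), so a finger landed on it. From here I'll take a picture right before each descent.

```bash
python3 - <<'E'
from h import *
q=BAY+.04*U-.012*V
print([np.round(r["pixel"]) for r in spot_in("pad_holder","top")][:2], [np.round(r["pixel"]) for r in spot_in("pad_holder","scene")][:2])
pegplan(.573,-.071,100,.04,-.012,zt=.029,zb=.097)
E
```

```text
[array([338., 170.])] [array([216., 288.])]
[-0.89, 0.1, 0.19] -0.0
[-0.89, 0.1, 0.19] -0.0
[-0.89, 0.1, 0.19] -0.0
[0.0, 0.0, 0.71] 0.0
   close
[0.0, 0.0, -0.99] -0.0
[0.89, -0.1, -0.12] 0.0
[0.89, -0.1, -0.12] 0.0
[0.89, -0.1, -0.12] 0.0
[0.0, 0.0, 0.68] -0.0
   release
[0.0, 0.0, -0.68] -0.0
```

{"op": "drive_tool", "data": {"targets": [[[-0.22,0.03,0],0],[[-0.44,0.05,0],0],[[-0.66,0.08,0.1],0],[[-0.89,0.1,0.19],0],[[-0.89,0.1,0.19],0]], "hand": 0}}

```text
t: 32.8
ee_pos: [0.5231, 0.1012, 0.1372]
ee_rot: [-3.141, -0.0, 1.732]
ft_force: [0.0, 0.3, 0.6]
finger_gap: 0.497
finger_force: 0.0
```

{"op": "drive_tool", "data": {"targets": [[[-0.22,0.03,0],0],[[-0.44,0.05,0],0],[[-0.66,0.08,0.1],0],[[-0.89,0.1,0.19],0],[[-0.89,0.1,0.19],0]]}}

```text
t: 33.42
ee_pos: [0.5472, 0.0162, 0.1186]
ee_rot: [-3.141, -0.0, 1.733]
ft_force: [-0.6, 1.0, -0.7]
finger_gap: 0.497
finger_force: 0.0
```

{"op": "drive_tool", "data": {"targets": [[[-0.22,0.03,0],0],[[-0.44,0.05,0],0],[[-0.66,0.08,0.1],0],[[-0.89,0.1,0.19],0],[[-0.89,0.1,0.19],0]]}}

```text
t: 34.05
ee_pos: [0.5715, -0.0711, 0.0985]
ee_rot: [-3.14, -0.001, 1.733]
ft_force: [0.7, -0.1, 0.7]
finger_gap: 0.502
finger_force: 0.0
```

{"op": "drive_tool", "data": {"targets": [[[0,0,0.25],0],[[0,0,0.45],0],[[0,0,0.6],0],[[0,0,0.71],0],[[0,0,0.71],0]]}}

```text
t: 34.67
ee_pos: [0.5713, -0.0692, 0.0283]
ee_rot: [-3.141, -0.001, 1.735]
ft_force: [-0.0, 0.1, 0.5]
finger_gap: 0.5
finger_force: 0.0
```

{"op": "drive_tool", "data": {"targets": [[[0,0,0],0],[[0,0,0],0],[[0,0,0],0],[[0,0,-0.4],0],[[0,0,-0.98],0]], "hand": 1}}

```text
t: 35.3
ee_pos: [0.5708, -0.0692, 0.1269]
ee_rot: [-3.139, -0.002, 1.735]
ft_force: [0.6, -0.8, 0.4]
finger_gap: 0.208
finger_force: 20.0
```

{"op": "drive_tool", "data": {"targets": [[[0.22,-0.03,-0.12],0],[[0.44,-0.05,-0.2],0],[[0.66,-0.08,-0.2],0],[[0.89,-0.1,-0.2],0],[[0.89,-0.1,-0.2],0]]}}

```text
t: 35.92
ee_pos: [0.546, 0.0188, 0.1456]
ee_rot: [-3.139, -0.001, 1.738]
ft_force: [0.2, 0.5, -0.9]
finger_gap: 0.213
finger_force: 20.0
```

{"op": "drive_tool", "data": {"targets": [[[0.22,-0.03,-0.12],0],[[0.44,-0.05,-0.2],0],[[0.66,-0.08,-0.2],0],[[0.89,-0.1,-0.2],0],[[0.89,-0.1,-0.2],0]]}}

```text
t: 36.55
ee_pos: [0.5221, 0.1044, 0.1672]
ee_rot: [3.141, -0.0, 1.737]
ft_force: [-0.3, -1.0, 1.2]
finger_gap: 0.209
finger_force: 20.0
```

{"op": "drive_tool", "data": {"targets": [[[0.22,-0.03,0],0],[[0.44,-0.05,0],0],[[0.66,-0.08,0],0],[[0.89,-0.1,0],0],[[0.89,-0.1,0],0]]}}

```text
t: 37.17
ee_pos: [0.4982, 0.1896, 0.1669]
ee_rot: [3.141, 0.0, 1.736]
ft_force: [0.8, -0.7, 0.5]
finger_gap: 0.208
finger_force: 20.0
```

```bash
python3 - <<'E'
from h import *
q=BAY+.04*U-.012*V
plan([[*q,.165,YB]])
im=save("top","a5.png"); pegs(im)
E
```

```text
[-0.01, 0.0, 0.02] -0.0
[ 0.617 -0.16 ] yaw 113 len 0.071 wid 0.020 px [364. 208.]
[ 0.607 -0.26 ] yaw 116 len 0.072 wid 0.033 px [407. 211.]
[ 0.514 -0.269] yaw 32 len 0.070 wid 0.020 px [408. 250.]
```

{"op": "drive_tool", "data": {"targets": [[[0,0,0.2],0],[[0,0,0.45],0],[[0,0,0.6],0],[[-0.01,0,0.7],0],[[-0.01,0,0.7],0]]}}

```text
t: 37.85
ee_pos: [0.4985, 0.1878, 0.0965]
ee_rot: [-3.141, 0.0, 1.735]
ft_force: [0.5, 0.9, -0.6]
finger_gap: 0.213
finger_force: 20.0
```

{"op": "drive_tool", "data": {"targets": [[[0,0,0],0],[[0,0,0],0],[[0,0,-0.1],0],[[0,0,-0.4],0],[[0,0,-0.7],0]], "hand": 0.35}}

```text
t: 38.48
ee_pos: [0.4984, 0.1882, 0.1684]
ee_rot: [3.141, 0.0, 1.735]
ft_force: [-0.3, -0.4, 0.5]
finger_gap: 0.321
finger_force: 0.0
```

{"op": "drive_tool", "data": {"targets": [[[-0.23,0.04,0],-0.02],[[-0.46,0.08,0],-0.04],[[-0.69,0.12,0],-0.06],[[-0.91,0.15,0],-0.08],[[-0.91,0.15,0],-0.08]], "hand": 0}}

```text
t: 39.1
ee_pos: [0.5285, 0.1, 0.1674]
ee_rot: [3.141, 0.0, 1.796]
ft_force: [0.2, -0.8, 0.3]
finger_gap: 0.502
finger_force: 0.0
```

{"op": "drive_tool", "data": {"targets": [[[-0.23,0.03,0.05],-0.02],[[-0.46,0.05,0.1],-0.04],[[-0.69,0.08,0.15],-0.06],[[-0.92,0.1,0.2],-0.08],[[-0.92,0.1,0.2],-0.08]]}}

```text
t: 39.72
ee_pos: [0.5586, 0.0134, 0.1468]
ee_rot: [-3.141, -0.0, 1.859]
ft_force: [0.3, 0.3, 0.4]
finger_gap: 0.5
finger_force: 0.0
```

{"op": "drive_tool", "data": {"targets": [[[-0.23,0.01,0.05],-0.02],[[-0.46,0.02,0.1],-0.04],[[-0.69,0.03,0.15],-0.06],[[-0.92,0.04,0.2],-0.08],[[-0.92,0.04,0.2],-0.08]]}}

```text
t: 40.35
ee_pos: [0.5886, -0.0731, 0.1268]
ee_rot: [-3.141, -0.0, 1.922]
ft_force: [-0.6, 0.0, 0.4]
finger_gap: 0.495
finger_force: 0.0
```

{"op": "drive_tool", "data": {"targets": [[[-0.23,0,0.05],-0.02],[[-0.46,0,0.12],-0.04],[[-0.69,-0.01,0.2],-0.06],[[-0.92,-0.01,0.26],-0.08],[[-0.92,-0.01,0.26],-0.08]]}}

```text
t: 40.98
ee_pos: [0.6195, -0.1594, 0.1007]
ee_rot: [-3.141, -0.001, 1.985]
ft_force: [1.0, 0.5, 0.3]
finger_gap: 0.5
finger_force: 0.0
```

```bash
python3 - <<'E'
from h import *
plan([[.617,-.16,.03,np.radians(113)]])
im=camera("top"); pegs(im)
E
```

```text
[0.0, -0.03, 0.71] 0.02
[ 0.602 -0.084] yaw 152 len 0.052 wid 0.019 px [334. 212.]
[ 0.611 -0.274] yaw 124 len 0.043 wid 0.028 px [411. 210.]
[ 0.541 -0.213] yaw 154 len 0.052 wid 0.019 px [385. 238.]
[ 0.514 -0.27 ] yaw 32 len 0.070 wid 0.019 px [408. 250.]
```

{"op": "drive_tool", "data": {"targets": [[[0,-0.01,0.25],0],[[0,-0.02,0.45],0.01],[[0,-0.02,0.6],0.01],[[0,-0.02,0.7],0.01],[[0,-0.02,0.7],0.01]]}}

```text
t: 41.65
ee_pos: [0.6176, -0.1606, 0.0305]
ee_rot: [-3.141, -0.001, 1.979]
ft_force: [0.7, -1.3, 0.4]
finger_gap: 0.499
finger_force: 0.0
```

{"op": "drive_tool", "data": {"targets": [[[0,0,0],0],[[0,0,0],0],[[0,0,0],0],[[0,0,-0.4],0],[[0,0,-0.98],0]], "hand": 1}}

```text
t: 42.28
ee_pos: [0.617, -0.1609, 0.1287]
ee_rot: [-3.139, -0.003, 1.978]
ft_force: [0.8, -0.8, 0.5]
finger_gap: 0.209
finger_force: 20.0
```

{"op": "drive_tool", "data": {"targets": [[[0.24,0.01,-0.1],0.03],[[0.48,0.02,-0.18],0.06],[[0.72,0.02,-0.18],0.08],[[0.96,0.03,-0.18],0.1],[[0.96,0.03,-0.18],0.1]]}}

```text
t: 42.9
ee_pos: [0.582, -0.0707, 0.1471]
ee_rot: [3.142, -0.0, 1.902]
ft_force: [0.1, 0.4, -0.2]
finger_gap: 0.208
finger_force: 20.0
```

{"op": "drive_tool", "data": {"targets": [[[0.24,-0.01,-0.1],0.03],[[0.48,-0.02,-0.18],0.06],[[0.72,-0.04,-0.18],0.08],[[0.96,-0.05,-0.18],0.1],[[0.96,-0.05,-0.18],0.1]]}}

```text
t: 43.52
ee_pos: [0.5466, 0.0178, 0.1649]
ee_rot: [3.141, 0.0, 1.823]
ft_force: [0.4, -0.9, -0.5]
finger_gap: 0.204
finger_force: 20.0
```

{"op": "drive_tool", "data": {"targets": [[[0.24,-0.03,0],0.03],[[0.48,-0.06,0],0.06],[[0.72,-0.09,0],0.08],[[0.96,-0.12,0],0.1],[[0.96,-0.12,0],0.1]]}}

```text
t: 44.15
ee_pos: [0.5116, 0.1074, 0.1649]
ee_rot: [3.141, 0.0, 1.744]
ft_force: [0.1, -0.4, -0.8]
finger_gap: 0.211
finger_force: 20.0
```

```bash
python3 - <<'E'
from h import *
q=BAY-.04*U-.012*V
plan([[*q,.165,YB]])
im=save("top","a6.png"); pegs(im)
print("p7, grip shifted 12mm from vase");x,y=np.array([.514,-.269])+.012*np.array([np.cos(np.radians(32)),np.sin(np.radians(32))])
pegplan(x,y,32,0,0.012,zb=.106,start=[*q,.165,YB])
E
```

```text
[0.02, 0.0, 0.0] 0.01
[ 0.607 -0.26 ] yaw 116 len 0.073 wid 0.033 px [407. 211.]
[ 0.514 -0.27 ] yaw 32 len 0.071 wid 0.020 px [408. 250.]
[0.481 0.072] yaw 179 len 0.037 wid 0.013 px [270. 261.]
[0.463 0.121] yaw 90 len 0.045 wid 0.023 px [248. 266.]
[0.414 0.106] yaw 2 len 0.069 wid 0.020 px [256. 286.]
p7, grip shifted 12mm from vase
[-0.92, -0.12, 0.16] 0.38
[-0.92, 0.15, 0.16] 0.38
[-0.84, 0.41, 0.16] 0.38
[-0.68, 0.64, 0.16] 0.38
[0.0, 0.0, 0.72] 0.0
   close
[0.0, 0.0, -1.0] -0.0
[0.36, -0.74, -0.07] -0.3
[0.52, -0.63, -0.07] -0.3
[0.65, -0.49, -0.07] -0.3
[0.75, -0.33, -0.07] -0.3
[0.81, -0.14, -0.07] -0.3
[0.0, 0.0, 0.59] -0.0
   release
[0.0, 0.0, -0.59] -0.0
```

{"op": "drive_tool", "data": {"targets": [[[0,0,0.2],0],[[0,0,0.45],0],[[0.02,0,0.6],0.01],[[0.02,0,0.68],0.01],[[0.02,0,0.68],0.01]]}}

```text
t: 44.82
ee_pos: [0.5112, 0.1087, 0.0965]
ee_rot: [-3.141, 0.0, 1.735]
ft_force: [0.4, 0.3, 0.4]
finger_gap: 0.209
finger_force: 20.0
```

{"op": "drive_tool", "data": {"targets": [[[0,0,0],0],[[0,0,0],0],[[0,0,-0.1],0],[[0,0,-0.4],0],[[0,0,-0.68],0]], "hand": 0.35}}

```text
t: 45.45
ee_pos: [0.5109, 0.1095, 0.1664]
ee_rot: [3.141, 0.0, 1.735]
ft_force: [0.1, 0.1, -0.0]
finger_gap: 0.324
finger_force: 0.0
```

{"op": "drive_tool", "data": {"targets": [[[-0.23,-0.03,0],0.1],[[-0.46,-0.06,0.05],0.2],[[-0.69,-0.09,0.1],0.3],[[-0.92,-0.12,0.16],0.38],[[-0.92,-0.12,0.16],0.38]], "hand": 0}}

```text
t: 46.08
ee_pos: [0.5141, 0.0159, 0.1492]
ee_rot: [3.141, 0.0, 1.435]
ft_force: [0.1, -0.2, 0.3]
finger_gap: 0.5
finger_force: 0.0
```

{"op": "drive_tool", "data": {"targets": [[[-0.23,0.04,0],0.1],[[-0.46,0.08,0.05],0.2],[[-0.69,0.11,0.1],0.3],[[-0.92,0.15,0.16],0.38],[[-0.92,0.15,0.16],0.38]]}}

```text
t: 46.7
ee_pos: [0.5167, -0.0766, 0.1331]
ee_rot: [3.141, -0.0, 1.138]
ft_force: [-0.0, 0.4, 0.4]
finger_gap: 0.499
finger_force: 0.0
```

{"op": "drive_tool", "data": {"targets": [[[-0.21,0.1,0],0.1],[[-0.42,0.2,0.05],0.2],[[-0.63,0.3,0.1],0.3],[[-0.84,0.41,0.16],0.38],[[-0.84,0.41,0.16],0.38]]}}

```text
t: 47.32
ee_pos: [0.5188, -0.1696, 0.1169]
ee_rot: [-3.142, -0.0, 0.841]
ft_force: [-0.4, 1.3, 0.9]
finger_gap: 0.505
finger_force: 0.0
```

{"op": "drive_tool", "data": {"targets": [[[-0.17,0.16,0],0.1],[[-0.34,0.32,0.05],0.2],[[-0.51,0.48,0.1],0.3],[[-0.68,0.64,0.16],0.38],[[-0.68,0.64,0.16],0.38]]}}

```text
t: 47.95
ee_pos: [0.5209, -0.2635, 0.1005]
ee_rot: [-3.141, 0.0, 0.541]
ft_force: [-0.3, 0.4, 0.4]
finger_gap: 0.5
finger_force: 0.0
```

{"op": "drive_tool", "data": {"targets": [[[0,0,0.2],0],[[0,0,0.4],0],[[0,0,0.6],0],[[0,0,0.71],0],[[0,0,0.71],0]]}}

```text
t: 48.58
ee_pos: [0.5208, -0.2625, 0.0295]
ee_rot: [-3.141, 0.0, 0.542]
ft_force: [0.3, 0.7, 0.3]
finger_gap: 0.498
finger_force: 0.0
```

{"op": "drive_tool", "data": {"targets": [[[0,0,0],0],[[0,0,0],0],[[0,0,0],0],[[0,0,-0.4],0],[[0,0,-0.98],0]], "hand": 1}}

```text
t: 49.2
ee_pos: [0.5202, -0.2629, 0.1279]
ee_rot: [-3.138, 0.001, 0.541]
ft_force: [1.3, 0.6, 0.3]
finger_gap: 0.214
finger_force: 20.0
```

```bash
python3 - <<'E'
from h import *
q=BAY-.028*U+.012*V
plan([[*q,.167,YB]])
im=save("top","bay.png",(180,160,300,290),5)
E
```

```text
[0.42, -0.86, -0.1] -0.38
[0.65, -0.7, -0.1] -0.38
[0.83, -0.48, -0.1] -0.38
[0.93, -0.21, -0.1] -0.38
```

View pics/bay.png

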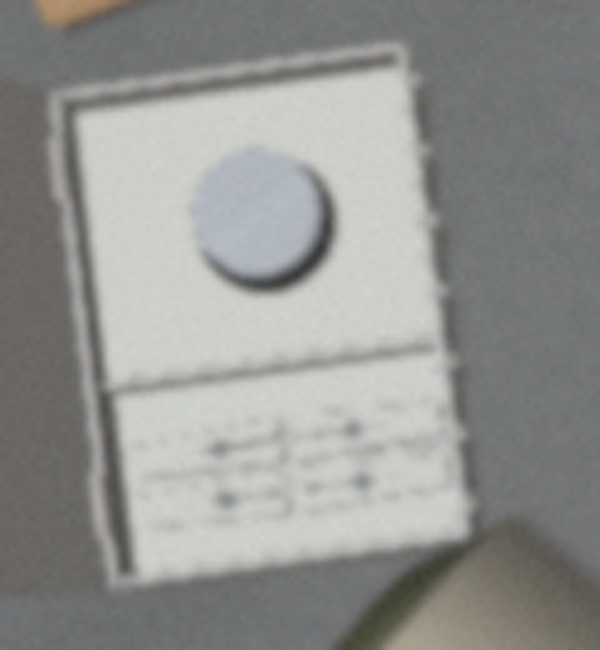

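The bay holds the pegs neatly in two rows, all well below the rim, and the jar cap shows at crop (258,212). I'll place the seventh peg now.

{"op": "drive_tool", "data": {"targets": [[[0.1,-0.21,-0.05],-0.1],[[0.2,-0.43,-0.1],-0.2],[[0.3,-0.64,-0.1],-0.3],[[0.42,-0.86,-0.1],-0.38],[[0.42,-0.86,-0.1],-0.38]]}}

```text
t: 49.88
ee_pos: [0.5124, -0.1667, 0.1379]
ee_rot: [-3.142, -0.0, 0.841]
ft_force: [-0.2, -0.5, -0.4]
finger_gap: 0.209
finger_force: 20.0
```

{"op": "drive_tool", "data": {"targets": [[[0.16,-0.17,-0.05],-0.1],[[0.32,-0.35,-0.1],-0.2],[[0.48,-0.52,-0.1],-0.3],[[0.65,-0.7,-0.1],-0.38],[[0.65,-0.7,-0.1],-0.38]]}}

```text
t: 50.5
ee_pos: [0.5039, -0.0725, 0.1478]
ee_rot: [3.141, 0.0, 1.138]
ft_force: [0.1, 0.3, -0.3]
finger_gap: 0.21
finger_force: 20.0
```

{"op": "drive_tool", "data": {"targets": [[[0.21,-0.12,-0.05],-0.1],[[0.42,-0.24,-0.1],-0.2],[[0.63,-0.36,-0.1],-0.3],[[0.83,-0.48,-0.1],-0.38],[[0.83,-0.48,-0.1],-0.38]]}}

```text
t: 51.12
ee_pos: [0.4954, 0.0225, 0.1578]
ee_rot: [3.141, 0.0, 1.436]
ft_force: [0.6, 0.2, -0.3]
finger_gap: 0.211
finger_force: 20.0
```

{"op": "drive_tool", "data": {"targets": [[[0.23,-0.05,-0.05],-0.1],[[0.46,-0.1,-0.1],-0.2],[[0.69,-0.15,-0.1],-0.3],[[0.93,-0.21,-0.1],-0.38],[[0.93,-0.21,-0.1],-0.38]]}}

```text
t: 51.75
ee_pos: [0.4872, 0.1173, 0.1677]
ee_rot: [3.141, 0.0, 1.734]
ft_force: [-0.1, -0.2, -0.1]
finger_gap: 0.212
finger_force: 20.0
```

{"op": "drive_tool", "data": {"targets": [[[0,0,0.2],0],[[0,0,0.45],0],[[0,0,0.6],0],[[0,0,0.7],0],[[0,0,0.7],0]]}}

```text
t: 52.38
ee_pos: [0.4869, 0.1168, 0.0974]
ee_rot: [-3.141, 0.0, 1.733]
ft_force: [-0.2, -0.1, -0.1]
finger_gap: 0.21
finger_force: 20.0
```

{"op": "drive_tool", "data": {"targets": [[[0,0,0],0],[[0,0,0],0],[[0,0,-0.1],0],[[0,0,-0.4],0],[[0,0,-0.7],0]], "hand": 0.35}}

```text
t: 53.0
ee_pos: [0.4866, 0.1178, 0.1694]
ee_rot: [3.141, 0.0, 1.735]
ft_force: [0.1, 0.2, 0.8]
finger_gap: 0.322
finger_force: 0.0
```

```bash
python3 - <<'E'
from h import *
im=np.array(cv2.imread("pics/bay.png")); g=im[130:300,170:345].astype(int)
m=((g[:,:,0]-g[:,:,2])>14).astype(np.uint8)
m=cv2.morphologyEx(m,cv2.MORPH_OPEN,np.ones((7,7),np.uint8))
ct=max(cv2.findContours(m,cv2.RETR_EXTERNAL,cv2.CHAIN_APPROX_NONE)[0],key=cv2.contourArea)
(cx,cy),r=cv2.minEnclosingCircle(ct); print(cx+170,cy+130,r)
px=np.array([cx+170,cy+130])/5+[180,160]; c=at(px,"top",.0955); print(px,c)
plan([[.607,.159,.16,1.15],[.607,.159,.101,1.15]])
E
```

```text
Traceback (most recent call last):
ValueError: max() iterable argument is empty
```

```bash
python3 - <<'E'
from h import *
c=at((231.6,202.6),"top",.0995); print(c)
im=np.array(camera("top")).astype(int); g=im[175:230,205:260]
m=np.uint8((g[:,:,2]-g[:,:,0])>12); ys,xs=np.nonzero(m)
if len(xs): 
    P=np.c_[xs,ys].astype(np.float32); e=cv2.minEnclosingCircle(P); print(e,m.sum(),P.mean(0)+[205,175],at(P.mean(0)+[205,175],"top",.0985))
s=spot_in("cap","top");print(s[:2])
plan([[.607,.159,.16,1.15],[.607,.159,.101,1.15]])
E
```

```text
[0.60713573 0.15938477 0.0995    ]
((25.863636016845703, 26.5), 11.413626670837402) 241 [230.64315414 198.93360901] [0.61590891 0.16213261 0.0985    ]
[{'pixel': [229.7, 197.4], 'p': 0.63}, {'pixel': [147.3, 239.0], 'p': 0.52}]
[0.11, 0.62, 0.06] 0.37
[0.28, 0.56, 0.06] 0.37
[0.0, 0.0, 0.59] -0.0
```

{"op": "drive_tool", "data": {"targets": [[[0.03,0.15,0],0.1],[[0.06,0.3,0],0.2],[[0.09,0.46,0],0.3],[[0.11,0.62,0.06],0.37],[[0.11,0.62,0.06],0.37]], "hand": -1, "force": 10}}

```text
t: 53.72
ee_pos: [0.5461, 0.1388, 0.1609]
ee_rot: [-3.14, 0.0, 1.445]
ft_force: [-0.7, -0.2, -0.8]
finger_gap: 0.87
finger_force: 0.0
```

{"op": "drive_tool", "data": {"targets": [[[0.07,0.14,0],0.1],[[0.14,0.28,0],0.2],[[0.21,0.42,0],0.3],[[0.28,0.56,0.06],0.37],[[0.28,0.56,0.06],0.37]]}}

```text
t: 54.35
ee_pos: [0.6047, 0.1594, 0.1552]
ee_rot: [-3.14, 0.001, 1.155]
ft_force: [-0.6, -1.0, 0.1]
finger_gap: 0.998
finger_force: 0.0
```

{"op": "drive_tool", "data": {"targets": [[[0,0,0.1],0],[[0,0,0.2],0],[[0,0,0.3],0],[[0,0,0.4],0],[[0,0,0.4],0]]}}

```text
t: 54.98
ee_pos: [0.6047, 0.1594, 0.1147]
ee_rot: [-3.14, 0.001, 1.154]
ft_force: [0.7, -0.4, 0.5]
finger_gap: 1.002
finger_force: 0.0
```

{"op": "drive_tool", "data": {"targets": [[[0,0,0.05],0],[[0,0,0.1],0],[[0,0,0.15],0],[[0,0,0.18],0],[[0,0,0.18],0]]}}

```text
t: 55.6
ee_pos: [0.6051, 0.1594, 0.0975]
ee_rot: [-3.141, 0.0, 1.154]
ft_force: [-0.4, -0.1, -0.0]
finger_gap: 1.001
finger_force: 0.0
```

{"op": "drive_tool", "data": {"targets": [[[0,0,0],0],[[0,0,0],0],[[0,0,0],0],[[0,0,0],0],[[0,0,0],0]], "hand": 1}}

```text
t: 56.22
ee_pos: [0.6056, 0.1593, 0.098]
ee_rot: [3.14, -0.0, 1.154]
ft_force: [3.7, -2.3, 1.0]
finger_gap: 0.7
finger_force: 10.0
```

{"op": "drive_tool", "data": {"targets": [[[0,0.01,0],0],[[0,0.01,0],0],[[0,0.01,0.01],0],[[0,0.01,0.02],0],[[0,0.01,0.02],0]], "force": 30}}

```text
t: 56.85
ee_pos: [0.6059, 0.1592, 0.0976]
ee_rot: [3.141, -0.0, 1.154]
ft_force: [-7.2, -1.1, 14.7]
finger_gap: 0.688
finger_force: 30.0
```

{"op": "drive_tool", "data": {"targets": [[[0,0,0],-0.05],[[0,0,0],-0.1],[[0,0,0],-0.15],[[0,0,0],-0.22],[[0,0,0],-0.22]]}}

```text
t: 57.48
ee_pos: [0.6071, 0.159, 0.0977]
ee_rot: [3.138, -0.001, 1.327]
ft_force: [0.5, -0.2, 12.2]
finger_gap: 0.689
finger_force: 30.0
```

{"op": "drive_tool", "data": {"targets": [[[0,0,0],-0.05],[[0,0,0],-0.1],[[0,0,0],-0.15],[[0,0,0],-0.22],[[0,0,0],-0.22]]}}

```text
t: 58.1
ee_pos: [0.6073, 0.1587, 0.0977]
ee_rot: [3.137, -0.0, 1.5]
ft_force: [0.9, -2.6, 11.5]
finger_gap: 0.686
finger_force: 30.0
```

{"op": "drive_tool", "data": {"targets": [[[0,0,0],-0.05],[[0,0,0],-0.1],[[0,0,0],-0.15],[[0,0,0],-0.18],[[0,0,0],-0.18]]}}

```text
t: 58.72
ee_pos: [0.6076, 0.1584, 0.0976]
ee_rot: [3.136, 0.001, 1.64]
ft_force: [2.5, -3.9, 12.0]
finger_gap: 0.684
finger_force: 30.0
```

{"op": "drive_tool", "data": {"targets": [[[0,0,0],-0.04],[[0,0,0],-0.08],[[0,0,0],-0.12],[[0,0,0],-0.15],[[0,0,0],-0.15]]}}

```text
t: 59.35
ee_pos: [0.6079, 0.158, 0.0976]
ee_rot: [3.136, 0.002, 1.758]
ft_force: [3.5, -5.8, 9.4]
finger_gap: 0.688
finger_force: 30.0
```

{"op": "drive_tool", "data": {"targets": [[[-0.01,0,0],-0.04],[[-0.01,0,0],-0.08],[[-0.01,0,0],-0.12],[[-0.01,0,0],-0.15],[[-0.01,0,0],-0.15]]}}

```text
t: 59.98
ee_pos: [0.6082, 0.1572, 0.0975]
ee_rot: [3.136, 0.003, 1.876]
ft_force: [4.5, -5.5, 8.0]
finger_gap: 0.69
finger_force: 30.0
```

{"op": "drive_tool", "data": {"targets": [[[-0.01,0.01,0],-0.04],[[-0.01,0.01,0],-0.08],[[-0.01,0.01,0],-0.12],[[-0.01,0.01,0],-0.15],[[-0.01,0.01,0],-0.15]]}}

```text
t: 60.6
ee_pos: [0.609, 0.157, 0.0972]
ee_rot: [3.137, 0.002, 1.994]
ft_force: [4.3, -2.8, 6.6]
finger_gap: 0.688
finger_force: 30.0
```

{"op": "drive_tool", "data": {"targets": [[[0,0.01,0.01],-0.04],[[0,0.01,0.01],-0.08],[[0,0.01,0.01],-0.12],[[0,0.01,0.01],-0.15],[[0,0.01,0.01],-0.15]]}}

```text
t: 61.22
ee_pos: [0.6104, 0.158, 0.0953]
ee_rot: [3.136, 0.002, 2.112]
ft_force: [10.0, 2.1, 0.6]
finger_gap: 0.693
finger_force: 30.0
```

{"op": "drive_tool", "data": {"targets": [[[0,0,0.01],0],[[0,0,0.02],0],[[0,0,0.03],0],[[0,0,0.03],0],[[0,0,0.03],0]]}}

```text
t: 61.85
ee_pos: [0.6106, 0.1581, 0.0929]
ee_rot: [3.135, 0.002, 2.112]
ft_force: [9.6, 0.7, 3.3]
finger_gap: 0.694
finger_force: 30.0
```

{"op": "drive_tool", "data": {"targets": [[[0,0.01,0],0],[[0,0.01,0.01],0],[[0,0.01,0.01],0],[[0,0.01,0.02],0],[[0,0.01,0.02],0]]}}

```text
t: 62.48
ee_pos: [0.6109, 0.1584, 0.0908]
ee_rot: [3.137, 0.002, 2.112]
ft_force: [6.2, -1.2, 5.6]
finger_gap: 0.689
finger_force: 30.0
```

{"op": "drive_tool", "data": {"targets": [[[0,0,0],0.06],[[0,0,0],0.12],[[0,0,0],0.18],[[0,0,0],0.24],[[0,0,0],0.3]]}}

```text
t: 63.1
ee_pos: [0.6089, 0.1585, 0.0896]
ee_rot: [-3.141, -0.0, 1.876]
ft_force: [-0.4, -0.4, 3.7]
finger_gap: 0.687
finger_force: 30.0
```

{"op": "drive_tool", "data": {"targets": [[[0,0.01,0],0.06],[[0,0.01,0],0.12],[[0,0.01,0.01],0.18],[[0,0.01,0.01],0.24],[[0,0.01,0.01],0.3]]}}

```text
t: 63.72
ee_pos: [0.6098, 0.1588, 0.0887]
ee_rot: [-3.141, -0.0, 1.64]
ft_force: [-0.7, -0.5, 3.4]
finger_gap: 0.688
finger_force: 30.0
```

{"op": "drive_tool", "data": {"targets": [[[0,0,0],0.06],[[0,0,0],0.12],[[0,0,0.01],0.18],[[0,0,0.01],0.24],[[0,0,0.01],0.3]]}}

```text
t: 64.35
ee_pos: [0.61, 0.1585, 0.0885]
ee_rot: [3.142, 0.0, 1.404]
ft_force: [-0.7, -1.3, 9.0]
finger_gap: 0.686
finger_force: 30.0
```

{"op": "drive_tool", "data": {"targets": [[[0,0,0],0.05],[[0,0,0],0.1],[[0,0,0],0.15],[[0,0,0],0.2],[[0,0,0],0.25]]}}

```text
t: 64.97
ee_pos: [0.61, 0.1585, 0.0885]
ee_rot: [3.141, 0.0, 1.208]
ft_force: [-1.9, -2.3, 9.2]
finger_gap: 0.688
finger_force: 30.0
```

```bash
python3 -c "
from h import *
s=state();print(s['torque'],s['ee_pos'],s['ee_rot'],s['finger_gap'])"
```

```text
[-0.29258979  0.32774453  0.15388159] [0.61002727 0.15845445 0.08846963] [3.14147697e+00 4.19903832e-04 1.20821441e+00] 0.6883114524879592
```

{"op": "drive_tool", "data": {"targets": [[[0,0,0],0.05],[[0,0,0],0.1],[[0,0,0],0.15],[[0,0,0],0.2],[[0,0,0],0.25]]}}

```text
t: 65.6
ee_pos: [0.61, 0.1585, 0.0885]
ee_rot: [-3.142, 0.0, 1.012]
ft_force: [-2.3, -1.5, 9.6]
finger_gap: 0.685
finger_force: 30.0
```

```bash
python3 -c "
from h import *
s=state();print(s['torque'],s['ee_pos'],s['ee_rot'],s['finger_gap'])"
```

```text
[-0.2538111   0.36185896  0.06008261] [0.60995819 0.15849323 0.08846302] [-3.14157576e+00  4.43032924e-04  1.01186656e+00] 0.6851277159949456
```

{"op": "drive_tool", "data": {"targets": [[[0,0,0],0.05],[[0,0,0],0.1],[[0,0,0],0.15],[[0,0,0],0.2],[[0,0,0],0.2]]}}

```text
t: 66.22
ee_pos: [0.6087, 0.1588, 0.0884]
ee_rot: [-3.139, 0.003, 0.857]
ft_force: [-7.7, -0.7, 12.4]
finger_gap: 0.689
finger_force: 30.0
```

```bash
python3 -c "
from h import *
s=state();print(s['torque'],s['ee_pos'],s['ee_rot'],s['finger_gap'])"
```

```text
[-0.1060471   1.21698562  0.66086059] [0.60866409 0.1588356  0.08842785] [-3.13938707e+00  2.65983639e-03  8.57357976e-01] 0.6893698565679419
```

{"op": "drive_tool", "data": {"targets": [[[0,0,0],0.03],[[0,0,0],0.06],[[0,0,0],0.08],[[0,0,0],0.08],[[0,0,0],0.08]]}}

```text
t: 66.85
ee_pos: [0.6089, 0.1594, 0.0883]
ee_rot: [-3.14, 0.002, 0.797]
ft_force: [-5.7, 2.3, 11.3]
finger_gap: 0.688
finger_force: 30.0
```

{"op": "drive_tool", "data": {"targets": [[[0,0,-0.01],0.05],[[0,0,-0.01],0.05],[[0,0,-0.01],0.05],[[0,0,-0.01],0.05],[[0,0,-0.01],0.05]], "hand": -1}}

```text
t: 67.47
ee_pos: [0.6101, 0.1586, 0.0886]
ee_rot: [-3.141, 0.0, 0.753]
ft_force: [0.2, -0.3, -0.1]
finger_gap: 0.997
finger_force: 0.0
```

{"op": "drive_tool", "data": {"targets": [[[0,0,-0.15],0],[[0,0,-0.35],0],[[0,0,-0.55],0],[[0,0,-0.75],0],[[0,0,-0.95],0]]}}

```text
t: 68.1
ee_pos: [0.6102, 0.1586, 0.1857]
ee_rot: [3.141, -0.001, 0.753]
ft_force: [0.1, 0.2, -0.5]
finger_gap: 1.002
finger_force: 0.0
```

{"op": "drive_tool", "data": {"targets": [[[-0.2,-0.2,-0.2],0],[[-0.4,-0.4,-0.4],0],[[-0.6,-0.6,-0.6],0],[[-0.8,-0.8,-0.6],0],[[-0.9,-0.9,-0.6],0]]}}

```text
t: 68.72
ee_pos: [0.4819, 0.1628, 0.2449]
ee_rot: [3.141, -0.001, 0.754]
ft_force: [0.7, -0.4, -0.5]
finger_gap: 1.001
finger_force: 0.0
```

```bash
python3 - <<'E'
from h import *
save("scene","s1.png",(240,240,540,440),2.5)
s=state();print(s['ee_pos'],s['ee_rot'])
E
```

```text
[0.48103853 0.16290064 0.24468703] [ 3.14143233e+00 -3.21824340e-04  7.53784437e-01]
```

View pics/s1.png

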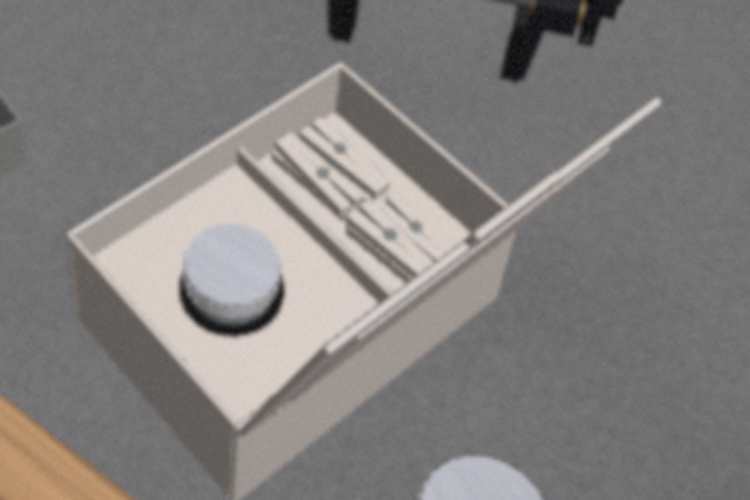

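The seven pegs are flat in the bay and the cap at crop (231,262) sits level. I'll measure how far it sank against the first picture.

```bash
python3 - <<'E'
from h import *
a=cv2.imread("pics/scene0.png"); b=camera("scene")[:,:,::-1]
for n,im in(("a",a),("b",b)):
    g=np.float32(cv2.cvtColor(np.ascontiguousarray(im),cv2.COLOR_BGR2GRAY)); print(n,g[322:376,328:338].mean(1).round().astype(int).tolist())
    print(n,(np.int32(im[350:351,300:365,0])-im[350:351,300:365,2]).ravel().tolist())
for z in(.0995,.0935,.0903): print(z,proj((.610,.159,z),"scene"))
# lid geometry for pushing
p=np.array([.5608,.1581]);u=U;v=V
for th in(1.9,):
    for L in(.12,.174): e=p+u*(.085-L*np.cos(th));print(L,e,.095+L*np.sin(th))
E
```

```text
a [195, 195, 193, 190, 183, 178, 177, 176, 177, 177, 177, 177, 177, 178, 179, 179, 181, 181, 181, 179, 179, 178, 177, 177, 177, 177, 178, 178, 177, 178, 178, 178, 178, 177, 175, 167, 154, 143, 137, 134, 133, 128, 122, 121, 115, 102, 87, 66, 41, 26, 25, 62, 126, 173]
a [-16, -16, -17, -16, -16, -16, -16, -15, -16, -17, -18, -13, -11, -4, 2, 2, 3, 7, 11, 10, 11, 9, 10, 12, 11, 9, 12, 10, 10, 10, 9, 10, 10, 9, 10, 9, 11, 10, 10, 9, 11, 12, 12, 11, 11, 10, 11, 12, 8, 7, 4, 0, -6, -14, -16, -16, -16, -15, -18, -16, -16, -16, -15, -16, -16]
b [208, 208, 208, 208, 208, 206, 206, 201, 194, 190, 189, 189, 189, 189, 189, 189, 190, 191, 191, 192, 192, 192, 192, 192, 190, 189, 189, 190, 189, 190, 188, 189, 189, 190, 190, 190, 190, 190, 184, 169, 153, 148, 145, 145, 135, 116, 96, 73, 44, 27, 30, 68, 134, 183]
b [-19, -17, -16, -18, -17, -16, -17, -16, -17, -17, -18, -15, -8, 0, 7, 9, 9, 11, 13, 11, 12, 13, 13, 11, 12, 11, 11, 9, 11, 9, 12, 11, 12, 11, 12, 12, 12, 10, 12, 13, 12, 11, 11, 11, 11, 10, 12, 11, 13, 13, 11, 6, -4, -15, -15, -18, -16, -18, -17, -16, -19, -16, -18, -16, -17]
0.0995 [331.98412583 339.3697118 ]
0.0935 [331.88512391 341.578436  ]
0.0903 [331.83273255 342.74718758]
0.12 [0.54036797 0.28019698] 0.20855601052248973
0.174 [0.53748663 0.29741519] 0.25965621525761007
```

Rows 325 to 329 at the cap's top edge give a drop of about 4 px. That fits 9 mm, so the cap is fully home. Next comes the lid, pushed from behind.

```bash
python3 - <<'E'
from h import *
p=np.array([.5608,.1581]); W=lambda x,z:[*(p+U*x),z,YB]
plan([[.481,.163,.34,.754],W(.175,.345),W(.175,.275),W(.094,.275)])
E
```

```text
[-0.01, -0.01, -0.96] -0.0
[0.76, -0.44, -0.02] -0.63
[0.88, -0.03, -0.02] -0.63
[0.0, 0.0, 0.7] -0.0
[-0.81, 0.0, 0.0] -0.0
```

{"op": "drive_tool", "data": {"targets": [[[0,0,-0.2],0],[[0,0,-0.4],0],[[0,0,-0.7],0],[[0,0,-0.96],0],[[0,0,-0.96],0]], "hand": 1, "force": 20}}

```text
t: 69.45
ee_pos: [0.4842, 0.1626, 0.3409]
ee_rot: [3.139, -0.003, 0.753]
ft_force: [0.3, -0.1, -0.7]
finger_gap: 0.456
finger_force: 0.0
```

{"op": "drive_tool", "data": {"targets": [[[0.19,-0.11,0],-0.15],[[0.38,-0.22,0],-0.3],[[0.57,-0.33,0],-0.45],[[0.76,-0.44,-0.02],-0.63],[[0.76,-0.44,-0.02],-0.63]]}}

```text
t: 70.08
ee_pos: [0.5087, 0.2475, 0.3399]
ee_rot: [-3.14, 0.001, 1.249]
ft_force: [-0.3, -0.1, -0.2]
finger_gap: 0.007
finger_force: 0.0
```

{"op": "drive_tool", "data": {"targets": [[[0.22,-0.01,0],-0.15],[[0.44,-0.02,0],-0.3],[[0.66,-0.02,0],-0.45],[[0.88,-0.03,-0.02],-0.63],[[0.88,-0.03,-0.02],-0.63]]}}

```text
t: 70.7
ee_pos: [0.5336, 0.3312, 0.3425]
ee_rot: [-3.14, 0.0, 1.74]
ft_force: [0.4, -0.6, -0.8]
finger_gap: 0.009
finger_force: 0.0
```

{"op": "drive_tool", "data": {"targets": [[[0,0,0.15],0],[[0,0,0.3],0],[[0,0,0.5],0],[[0,0,0.7],0],[[0,0,0.7],0]]}}

```text
t: 71.32
ee_pos: [0.533, 0.3298, 0.2723]
ee_rot: [-3.138, 0.001, 1.738]
ft_force: [-0.3, -0.5, 0.1]
finger_gap: 0.007
finger_force: 0.0
```

```bash
python3 - <<'E'
from h import *
p=np.array([.5608,.1581]); W=lambda x,z:[*(p+U*x),z,YB]
s=state();print(s["ee_pos"],s["ee_rot"],s["ft_force"])
plan([W(.094,.275),W(.0525,.2694),W(.0103,.2504),W(-.0245,.2199),W(-.0488,.1804),W(-.0579,.1508),W(-.061,.1277)])
E
```

```text
[0.53295993 0.32979418 0.27230753] [-3.13817217e+00  9.54224970e-04  1.73825670e+00] [-0.32325775 -0.49410172  0.08566282]
[-0.8, -0.01, -0.03] 0.0
[-0.42, 0.0, 0.06] -0.0
[-0.42, 0.0, 0.19] -0.0
[-0.35, 0.0, 0.3] -0.0
[-0.24, 0.0, 0.4] -0.0
[-0.09, 0.0, 0.3] -0.0
[-0.03, 0.0, 0.23] -0.0
```

{"op": "drive_tool", "data": {"targets": [[[-0.1,0,0],0],[[-0.2,0,0],0],[[-0.3,0,0],0],[[-0.4,0,0],0],[[-0.45,0,0],0]]}}

```text
t: 71.95
ee_pos: [0.5413, 0.2861, 0.2739]
ee_rot: [3.141, -0.0, 1.742]
ft_force: [-0.6, 2.8, 2.4]
finger_gap: 0.005
finger_force: 1.2
```

{"op": "drive_tool", "data": {"targets": [[[-0.07,0,0],0],[[-0.14,0,0],0],[[-0.21,0,0],0],[[-0.28,0,-0.02],0],[[-0.35,0,-0.03],0]]}}

```text
t: 72.58
ee_pos: [0.547, 0.2519, 0.2765]
ee_rot: [-3.141, -0.0, 1.743]
ft_force: [-0.2, 2.4, -1.3]
finger_gap: 0.005
finger_force: 1.0
```

{"op": "drive_tool", "data": {"targets": [[[-0.08,0,0.01],0],[[-0.16,0,0.02],0],[[-0.25,0,0.03],0],[[-0.34,0,0.05],0],[[-0.42,0,0.06],0]]}}

```text
t: 73.2
ee_pos: [0.5543, 0.2103, 0.2704]
ee_rot: [-3.141, -0.0, 1.743]
ft_force: [1.1, 2.3, -0.7]
finger_gap: 0.003
finger_force: 0.9
```

{"op": "drive_tool", "data": {"targets": [[[-0.09,0,0.03],0],[[-0.18,0,0.06],0],[[-0.26,0,0.1],0],[[-0.34,0,0.14],0],[[-0.42,0,0.19],0]]}}

```text
t: 73.82
ee_pos: [0.5615, 0.169, 0.2515]
ee_rot: [-3.142, 0.0, 1.743]
ft_force: [-1.7, 1.4, 0.7]
finger_gap: 0.004
finger_force: 0.7
```

```bash
python3 - <<'E'
from h import *
save("scene","s2.png",(200,150,520,420),2.2)
s=state();print(s["ee_pos"],s["ft_force"])
E
```

```text
[0.56158213 0.16820436 0.25075557] [-0.42651173  0.5603481   1.04712258]
```

View pics/s2.png

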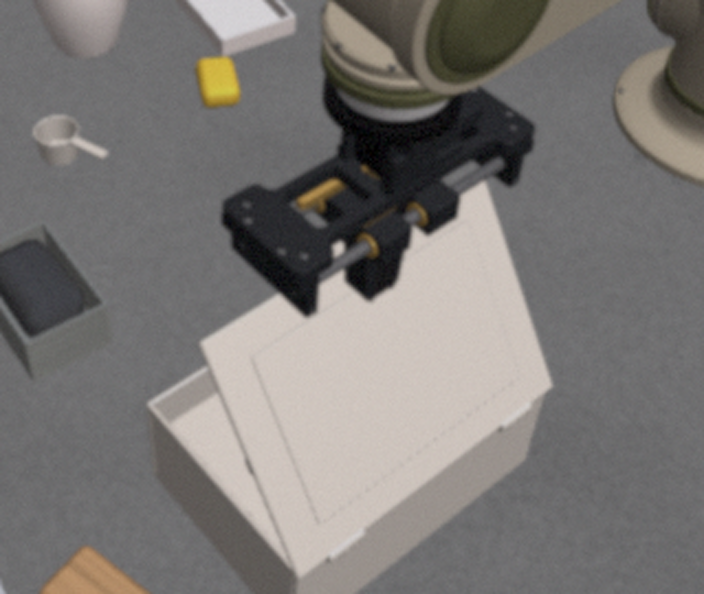

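The lid is past upright at about 1 rad, and the shut fingers push its outer face near the free edge at crop (375,285). I'll carry on down the arc.

{"op": "drive_tool", "data": {"targets": [[[-0.08,0,0.05],0],[[-0.15,0,0.11],0],[[-0.22,0,0.17],0],[[-0.29,0,0.23],0],[[-0.35,0,0.3],0]]}}

```text
t: 74.5
ee_pos: [0.5676, 0.1346, 0.2213]
ee_rot: [3.142, 0.0, 1.743]
ft_force: [-1.2, 0.9, -0.0]
finger_gap: 0.005
finger_force: 0.6
```

{"op": "drive_tool", "data": {"targets": [[[-0.06,0,0.08],0],[[-0.11,0,0.16],0],[[-0.16,0,0.24],0],[[-0.2,0,0.32],0],[[-0.24,0,0.4],0]]}}

```text
t: 75.12
ee_pos: [0.5716, 0.1112, 0.1812]
ee_rot: [-3.142, -0.0, 1.743]
ft_force: [-0.1, 0.2, 0.5]
finger_gap: 0.007
finger_force: 0.5
```

{"op": "drive_tool", "data": {"targets": [[[-0.02,0,0.06],0],[[-0.04,0,0.12],0],[[-0.06,0,0.18],0],[[-0.08,0,0.24],0],[[-0.09,0,0.3],0]]}}

```text
t: 75.75
ee_pos: [0.5731, 0.1025, 0.1513]
ee_rot: [3.142, -0.0, 1.743]
ft_force: [-0.1, -0.6, 1.1]
finger_gap: 0.006
finger_force: 0.4
```

{"op": "drive_tool", "data": {"targets": [[[-0.01,0,0.05],0],[[-0.02,0,0.1],0],[[-0.03,0,0.15],0],[[-0.03,0,0.18],0],[[-0.03,0,0.2],0]]}}

```text
t: 76.38
ee_pos: [0.5737, 0.0995, 0.1316]
ee_rot: [3.142, 0.0, 1.743]
ft_force: [0.4, -1.8, 0.8]
finger_gap: 0.008
finger_force: 0.4
```

{"op": "drive_tool", "data": {"targets": [[[0,0,0.02],0],[[0,0,0.03],0],[[0,0,0.05],0],[[0,0,0.06],0],[[0,0,0.07],0]]}}

```text
t: 77.0
ee_pos: [0.5737, 0.0997, 0.1258]
ee_rot: [3.141, 0.0, 1.743]
ft_force: [-5.2, -1.0, 14.5]
finger_gap: 0.002
finger_force: 7.5
```

{"op": "drive_tool", "data": {"targets": [[[0,0,0.01],0],[[0,0,0.01],0],[[0,0,0.02],0],[[0,0,0.02],0],[[0,0,0.02],0]]}}

```text
t: 77.62
ee_pos: [0.5737, 0.0997, 0.1257]
ee_rot: [3.139, 0.001, 1.743]
ft_force: [-8.4, -1.0, 24.8]
finger_gap: 0.003
finger_force: 12.1
```

Pressing with 25 N gives no further travel, and the lid's upper face is 5 mm above the rim, so it is closed. I'll back off and check.

{"op": "drive_tool", "data": {"targets": [[[0,0,-0.1],0],[[0,0,-0.3],0],[[0,0,-0.5],0],[[0,0,-0.75],0],[[0,0,-1],0]]}}

```text
t: 78.25
ee_pos: [0.5735, 0.0997, 0.2234]
ee_rot: [-3.141, -0.0, 1.743]
ft_force: [0.2, 0.2, 0.2]
finger_gap: 0.002
finger_force: 0.0
```

{"op": "drive_tool", "data": {"targets": [[[-0.2,0.1,0],0],[[-0.4,0.2,0],0],[[-0.6,0.3,0],0],[[-0.8,0.4,0],0],[[-0.9,0.5,0],0]]}}

```text
t: 78.88
ee_pos: [0.6392, 0.0176, 0.2217]
ee_rot: [-3.14, -0.0, 1.741]
ft_force: [-0.8, -0.7, -0.3]
finger_gap: 0.006
finger_force: 0.0
```

{"op": "drive_tool", "data": {"targets": [[[-0.2,0.1,0],0],[[-0.4,0.2,0],0],[[-0.6,0.3,0],0],[[-0.8,0.4,0],0],[[-0.9,0.5,0],0]]}}

```text
t: 79.5
ee_pos: [0.7037, -0.062, 0.2219]
ee_rot: [-3.141, -0.0, 1.742]
ft_force: [-0.4, -0.2, 0.0]
finger_gap: 0.003
finger_force: 0.0
```

```bash
python3 - <<'E'
from h import *
save("scene","s3.png")
p=np.array([.5608,.1581])
for z in(.095,.1): print(z,[proj((*(p+U*-.089+V*s),z),"scene").round(1).tolist() for s in(-.118,.118)])
E
```

```text
0.095 [[265.0, 329.8], [374.7, 261.3]]
0.1 [[264.8, 327.9], [375.0, 259.4]]
```

View pics/s3.png

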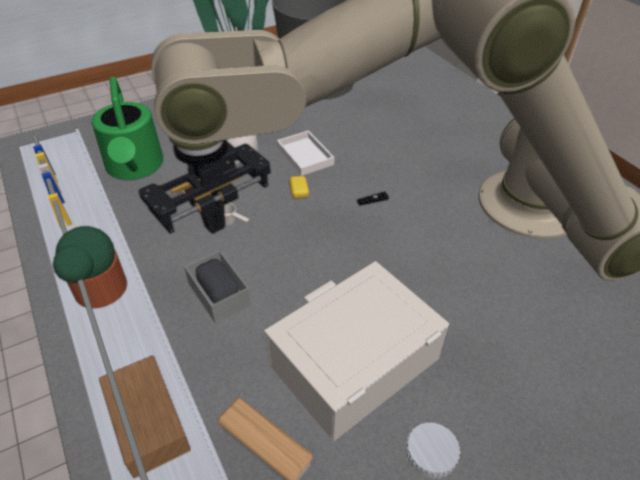

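The lid is closed flat, with its front corners at (266,329) and (376,263) as projected for a shut lid. No white pegs are left out, the pad holder at (217,286) hasn't moved, and the robot is touching nothing.

```bash
python3 -c "
from plant import *
print(finish_job())"
```

```text
the job is handed in; nothing more can be done
None
```

The job is handed in at about 80 s: all seven white pegs are in the peg bay, the cap is screwed down to its stop, and the lid is closed; the one mishap was a fingertip landing on a knocked peg at about 40 N, and the vase was partly hidden in my last picture.

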